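# Pack small bottles into a divided wooden wine case and close it

### The job

Take the lid off the wooden case and lay it flat on the table, then stand every small bottle that is on the table upright in the case, one to a cell, setting each down gently rather than dropping it. When all are in, put the lid back so that it sits fully home and level on the rim, and let go; leave the glasses and the corkscrew where they are.

Things in the scene. Friction and masses are not known exactly. Their poses are not given: they have to be found in the camera images.
- crate: Wooden bottle case of light bare wood, fixed to the table, lid on at first. Outer size 184 (x) x 270 (y) x 145 mm tall; walls 9 mm. Origin: centre of its underside, on the table; z up. Inside, plywood dividers 6 mm thick, top edges 78 mm above the table, on an 8 mm floor make six cells of 80 x 80 mm: two along x, three along y.
- crate_rim (a point): Centre of the case's mouth, level with the top of its rim (145 mm above the table); axes as the case's.
- cell_0 (a point): Centre of one cell's floor (top of the floor board, 8 mm above the table); in the case's frame x = -43, y = -86 mm. Axes as the case's.
- cell_1 (a point): Centre of one cell's floor (top of the floor board, 8 mm above the table); in the case's frame x = -43, y = 0 mm. Axes as the case's.
- cell_2 (a point): Centre of one cell's floor (top of the floor board, 8 mm above the table); in the case's frame x = -43, y = 86 mm. Axes as the case's.
- cell_3 (a point): Centre of one cell's floor (top of the floor board, 8 mm above the table); in the case's frame x = 43, y = -86 mm. Axes as the case's.
- cell_4 (a point): Centre of one cell's floor (top of the floor board, 8 mm above the table); in the case's frame x = 43, y = 0 mm. Axes as the case's.
- cell_5 (a point): Centre of one cell's floor (top of the floor board, 8 mm above the table); in the case's frame x = 43, y = 86 mm. Axes as the case's.
- lid: Loose wooden lid, 0.45 kg, seated on the case at first. Board 190 (x) x 276 (y) x 10 mm; origin: centre of the board's underside. Below it two battens along y (244 long, 12 wide, 8 mm deep, at x = +-73) fit inside the rim with 4 mm play; seated, origin = rim centre, y along the case's y either way. On the table origin is 8 mm up. Handle block on top: 26 (x) x 110 (y), 10 to 46 mm above origin.
- bottle_0: Squat dark green glass bottle, black cap, blank paper label, about 0.35 kg, standing on the table; all alike. Body 62 mm across up to 70 mm, shoulder to 90 mm, straight neck and cap 26 mm across from 90 to 125 mm (its top). Origin: centre of its underside; z along the bottle. In a cell its top is 12 mm below the rim. May be absent.
- bottle_1: Squat dark green glass bottle, black cap, blank paper label, about 0.35 kg, standing on the table; all alike. Body 62 mm across up to 70 mm, shoulder to 90 mm, straight neck and cap 26 mm across from 90 to 125 mm (its top). Origin: centre of its underside; z along the bottle. In a cell its top is 12 mm below the rim. May be absent.
- bottle_2: Squat dark green glass bottle, black cap, blank paper label, about 0.35 kg, standing on the table; all alike. Body 62 mm across up to 70 mm, shoulder to 90 mm, straight neck and cap 26 mm across from 90 to 125 mm (its top). Origin: centre of its underside; z along the bottle. In a cell its top is 12 mm below the rim. May be absent.
- bottle_3: Squat dark green glass bottle, black cap, blank paper label, about 0.35 kg, standing on the table; all alike. Body 62 mm across up to 70 mm, shoulder to 90 mm, straight neck and cap 26 mm across from 90 to 125 mm (its top). Origin: centre of its underside; z along the bottle. In a cell its top is 12 mm below the rim. May be absent.
- bottle_4: Squat dark green glass bottle, black cap, blank paper label, about 0.35 kg, standing on the table; all alike. Body 62 mm across up to 70 mm, shoulder to 90 mm, straight neck and cap 26 mm across from 90 to 125 mm (its top). Origin: centre of its underside; z along the bottle. In a cell its top is 12 mm below the rim. May be absent.
- bottle_5: Squat dark green glass bottle, black cap, blank paper label, about 0.35 kg, standing on the table; all alike. Body 62 mm across up to 70 mm, shoulder to 90 mm, straight neck and cap 26 mm across from 90 to 125 mm (its top). Origin: centre of its underside; z along the bottle. In a cell its top is 12 mm below the rim. May be absent.
- glass_0: Small stemmed tasting glass, foot 60 mm across, 120 mm tall, standing at the table's far side; a bystander. Origin: centre of its foot's underside.
- glass_1: Small stemmed tasting glass, foot 60 mm across, 120 mm tall, standing at the table's far side; a bystander. Origin: centre of its foot's underside.
- corkscrew: Waiter's corkscrew, folded, about 130 mm long along its y, 18 mm wide, 13 mm thick, lying at the table's far side; a bystander. Origin: centre of its underside.

How it is judged:
On the way, in this order (a step that is already met when the one before it is completed fails the run):
1. the lid lies flat on the table, clear of the case, let go (height (world z) of lid below 0.014 m and angle between lid's own z axis and vertical below 0.05 rad and horizontal distance between lid and crate above 0.15 m and contact force between the fingers and lid below 0.5 N), for 0.2 s.
2. every bottle stands in a cell, let go (angle between each of bottle_0, bottle_1, bottle_2, bottle_3, bottle_4, bottle_5's own z axis and vertical below 0.1 rad and z of bottle_0 in the frame of crate between 0.004 and 0.014 m and (horizontal distance between bottle_0 and cell_0 below 0.018 m or horizontal distance between bottle_0 and cell_1 below 0.018 m or horizontal distance between bottle_0 and cell_2 below 0.018 m or horizontal distance between bottle_0 and cell_3 below 0.018 m or horizontal distance between bottle_0 and cell_4 below 0.018 m or horizontal distance between bottle_0 and cell_5 below 0.018 m) and z of bottle_1 in the frame of crate between 0.004 and 0.014 m and (horizontal distance between bottle_1 and cell_0 below 0.018 m or horizontal distance between bottle_1 and cell_1 below 0.018 m or horizontal distance between bottle_1 and cell_2 below 0.018 m or horizontal distance between bottle_1 and cell_3 below 0.018 m or horizontal distance between bottle_1 and cell_4 below 0.018 m or horizontal distance between bottle_1 and cell_5 below 0.018 m) and z of bottle_2 in the frame of crate between 0.004 and 0.014 m and (horizontal distance between bottle_2 and cell_0 below 0.018 m or horizontal distance between bottle_2 and cell_1 below 0.018 m or horizontal distance between bottle_2 and cell_2 below 0.018 m or horizontal distance between bottle_2 and cell_3 below 0.018 m or horizontal distance between bottle_2 and cell_4 below 0.018 m or horizontal distance between bottle_2 and cell_5 below 0.018 m) and z of bottle_3 in the frame of crate between 0.004 and 0.014 m and (horizontal distance between bottle_3 and cell_0 below 0.018 m or horizontal distance between bottle_3 and cell_1 below 0.018 m or horizontal distance between bottle_3 and cell_2 below 0.018 m or horizontal distance between bottle_3 and cell_3 below 0.018 m or horizontal distance between bottle_3 and cell_4 below 0.018 m or horizontal distance between bottle_3 and cell_5 below 0.018 m) and z of bottle_4 in the frame of crate between 0.004 and 0.014 m and (horizontal distance between bottle_4 and cell_0 below 0.018 m or horizontal distance between bottle_4 and cell_1 below 0.018 m or horizontal distance between bottle_4 and cell_2 below 0.018 m or horizontal distance between bottle_4 and cell_3 below 0.018 m or horizontal distance between bottle_4 and cell_4 below 0.018 m or horizontal distance between bottle_4 and cell_5 below 0.018 m) and z of bottle_5 in the frame of crate between 0.004 and 0.014 m and (horizontal distance between bottle_5 and cell_0 below 0.018 m or horizontal distance between bottle_5 and cell_1 below 0.018 m or horizontal distance between bottle_5 and cell_2 below 0.018 m or horizontal distance between bottle_5 and cell_3 below 0.018 m or horizontal distance between bottle_5 and cell_4 below 0.018 m or horizontal distance between bottle_5 and cell_5 below 0.018 m) and contact force between the fingers and bottle_0 below 0.5 N and contact force between the fingers and bottle_1 below 0.5 N and contact force between the fingers and bottle_2 below 0.5 N and contact force between the fingers and bottle_3 below 0.5 N and contact force between the fingers and bottle_4 below 0.5 N and contact force between the fingers and bottle_5 below 0.5 N), for 0.2 s.
3. the lid sits seated on the rim (horizontal distance between lid and crate_rim below 0.01 m and z of lid in the frame of crate_rim between -0.003 and 0.003 m and angle between lid's own z axis and vertical below 0.025 rad and angle between the y axis of lid and the y axis of crate, either way round below 0.09 rad and linear speed of lid below 0.02 m/s), for 0.2 s.
At the end, for the whole second after the job is handed in: Every bottle stands upright (within 0.1 rad) on the floor of a cell of its own (within 18 mm of the cell's centre, its underside 4 to 14 mm above the table); the lid is seated on the rim: centred within 10 mm, in height within 3 mm, level within 0.025 rad, square within 0.09 rad, at rest (all of step 3 and angle between each of bottle_0, bottle_1, bottle_2, bottle_3, bottle_4, bottle_5's own z axis and vertical below 0.1 rad and z of bottle_0 in the frame of crate between 0.004 and 0.014 m and (horizontal distance between bottle_0 and cell_0 below 0.018 m or horizontal distance between bottle_0 and cell_1 below 0.018 m or horizontal distance between bottle_0 and cell_2 below 0.018 m or horizontal distance between bottle_0 and cell_3 below 0.018 m or horizontal distance between bottle_0 and cell_4 below 0.018 m or horizontal distance between bottle_0 and cell_5 below 0.018 m) and z of bottle_1 in the frame of crate between 0.004 and 0.014 m and (horizontal distance between bottle_1 and cell_0 below 0.018 m or horizontal distance between bottle_1 and cell_1 below 0.018 m or horizontal distance between bottle_1 and cell_2 below 0.018 m or horizontal distance between bottle_1 and cell_3 below 0.018 m or horizontal distance between bottle_1 and cell_4 below 0.018 m or horizontal distance between bottle_1 and cell_5 below 0.018 m) and z of bottle_2 in the frame of crate between 0.004 and 0.014 m and (horizontal distance between bottle_2 and cell_0 below 0.018 m or horizontal distance between bottle_2 and cell_1 below 0.018 m or horizontal distance between bottle_2 and cell_2 below 0.018 m or horizontal distance between bottle_2 and cell_3 below 0.018 m or horizontal distance between bottle_2 and cell_4 below 0.018 m or horizontal distance between bottle_2 and cell_5 below 0.018 m) and z of bottle_3 in the frame of crate between 0.004 and 0.014 m and (horizontal distance between bottle_3 and cell_0 below 0.018 m or horizontal distance between bottle_3 and cell_1 below 0.018 m or horizontal distance between bottle_3 and cell_2 below 0.018 m or horizontal distance between bottle_3 and cell_3 below 0.018 m or horizontal distance between bottle_3 and cell_4 below 0.018 m or horizontal distance between bottle_3 and cell_5 below 0.018 m) and z of bottle_4 in the frame of crate between 0.004 and 0.014 m and (horizontal distance between bottle_4 and cell_0 below 0.018 m or horizontal distance between bottle_4 and cell_1 below 0.018 m or horizontal distance between bottle_4 and cell_2 below 0.018 m or horizontal distance between bottle_4 and cell_3 below 0.018 m or horizontal distance between bottle_4 and cell_4 below 0.018 m or horizontal distance between bottle_4 and cell_5 below 0.018 m) and z of bottle_5 in the frame of crate between 0.004 and 0.014 m and (horizontal distance between bottle_5 and cell_0 below 0.018 m or horizontal distance between bottle_5 and cell_1 below 0.018 m or horizontal distance between bottle_5 and cell_2 below 0.018 m or horizontal distance between bottle_5 and cell_3 below 0.018 m or horizontal distance between bottle_5 and cell_4 below 0.018 m or horizontal distance between bottle_5 and cell_5 below 0.018 m)); the robot touches nothing.
It fails at once if a bottle is dropped into the case (falling free at over 0.5 m/s, as from about 4 cm up or more) ((linear speed of bottle_0 above 0.5 m/s and contact force between the fingers and bottle_0 below 0.3 N and horizontal distance between bottle_0 and crate below 0.14 m and height (world z) of bottle_0 between 0.022 and 0.2 m) or (linear speed of bottle_1 above 0.5 m/s and contact force between the fingers and bottle_1 below 0.3 N and horizontal distance between bottle_1 and crate below 0.14 m and height (world z) of bottle_1 between 0.022 and 0.2 m) or (linear speed of bottle_2 above 0.5 m/s and contact force between the fingers and bottle_2 below 0.3 N and horizontal distance between bottle_2 and crate below 0.14 m and height (world z) of bottle_2 between 0.022 and 0.2 m) or (linear speed of bottle_3 above 0.5 m/s and contact force between the fingers and bottle_3 below 0.3 N and horizontal distance between bottle_3 and crate below 0.14 m and height (world z) of bottle_3 between 0.022 and 0.2 m) or (linear speed of bottle_4 above 0.5 m/s and contact force between the fingers and bottle_4 below 0.3 N and horizontal distance between bottle_4 and crate below 0.14 m and height (world z) of bottle_4 between 0.022 and 0.2 m) or (linear speed of bottle_5 above 0.5 m/s and contact force between the fingers and bottle_5 below 0.3 N and horizontal distance between bottle_5 and crate below 0.14 m and height (world z) of bottle_5 between 0.022 and 0.2 m)).
It fails at once if a glass or the corkscrew is shifted more than 30 mm or a glass tipped (distance of any of glass_0, glass_1, corkscrew from where it was at the start of the episode above 0.03 m or angle between any of glass_0, glass_1's own z axis and vertical above 0.4 rad).
Of bottle_0, bottle_1, bottle_2, bottle_3, bottle_4, bottle_5 only 4 to 6 are there at a start; the rules pass over those that are not, and their reading is None.
At some moment in a run one of bottle_0, bottle_1, bottle_2, bottle_3, bottle_4, bottle_5, lid may be knocked a few centimetres aside while the robot is not near it.
It also fails if it takes over 210 s, if anything falls off the work surface, if the arm or the gripper's body presses on something with over 40 N, if the wrist force passes 120 N, or if a joint passes its speed limit or range.

### The arm

A 6-joint arm with a two-finger parallel gripper is mounted at the origin on the work surface. World frame = base frame: x ahead of the robot, y to its left, z up, the work surface at z = 0. Lengths are in m, angles in rad, forces in N, time in s.
With the tool pointing down it reaches from about 0.325 to 0.85 m from the base axis. Payload 4.4 kg.
Tool frame: the origin (TCP) lies at the very end of the fingers, on their centre line; the grasp point (between the pads) lies 19 mm behind it; z points along the fingers, y is the direction in which the jaws open and shut (so a half turn about z gives the same grasp; the last joint's range is limited). The gripper opens to 94 mm and grips with 3 to 60 N. Pads are 16 mm wide; open, the fingers measure 119 mm over their backs; the gripper's body (75 mm by 177 mm) begins 78 mm behind the grasp point.
Start: joints at [-1.292, 0.207, 1.542, -0, 1.393, -0.15], TCP at [0.239, -0.523, 0.205] pointing down, gripper open.
Joint ranges: [-2.73, 2.73], [-0.86, 2.22], [0.23, 2.46], [-1.11, 4.25], [0.08, 2.63], [-2.82, 2.82]. Speed limits (rad/s): [2.79, 2.79, 3.14, 3.14, 3.14, 3.14].

### API

Orientations are given as a unit quaternion [x, y, z, w].
In Python, from cell import bot, read_camera, get_calibration, find_in, masks_of gives the robot as it stands.
- The arm moves only by the tool move_arm, never from a script. Its argument "series" is a list of rows, each an object of numbers: "tx", "ty", "tz": the shift along the tool's x, y, z in mm; "rx", "ry", "rz": the turn, a rotation vector about the tool's x, y, z in rad; "fingers": the closure, from 0 (fully open) to 1 (shut). In form: [{"tx": .., "ty": .., "tz": .., "rx": .., "ry": .., "rz": .., "fingers": ..}, ...]. A call has 1 to 12 rows; each row shifts and turns the pose as measured when the row begins, along the tool's axes as they then stand; what a row does not reach is not made up. A row lasts 1/12 s, in which the tool goes at most 41.7 mm and 7.16 degrees, less where a joint would pass 70% of its speed; a pose out of reach is approached as far as the arm can. A call with a gripper value outside its range is refused whole. The fingers move at their own pace and stop on an object; "newtons" is the grip in N (left out, the last holds). Time passes only in rows, so rows that do not move let the fingers close. It gives the time, the measured TCP pose, the force and the opening at its end, in the units of the state.
- bot.sense(): the state, without advancing time (a new reading comes with each control period).
- read_camera(name): name is "scene" or "top" or "wrist"; returns the picture (480x640x3 uint8, blue, green, red); there is no depth.
- get_calibration(name): a dict with "fovy" (degrees; the focal length in pixels is half the picture's height over the tangent of half this angle, whatever the lens; pixels are square), "cx", "cy" (the principal point, pixels), "cam_to_world" (4x4, takes a point from camera to world coordinates); the wrist camera has in their place "T_tool_cam" (4x4, takes a point from camera to tool coordinates, whose origin is the TCP and whose axes are the flange's). Camera axes: x right, y down, z forward; pixel columns grow to the right and rows downward; lengths in m; the calibration is good to about 2 mm. The wrist camera is an equidistant fisheye: a pixel r from the principal point sees the ray r / f radians off the axis. A picture is of the moment at which its call begins: read the wrist's pose just before it. get_calibration takes no time and is no camera call.
- bot.sign_off(): hands the job in, once; it reports no verdict.
Trained networks look in the newest picture that a camera, given by its name, has taken for a name from the list of things; names that differ only in an ending like _2 or _b are one class to them, and where a whole thing is asked for, a point or a joint stands for the part that bears it (a point fixed in the world has none). Each returns a list of dicts, best first, with "confidence" (0 to 1); they miss things now and then, are a little off and sometimes report something else, mostly with a low value. They report only what shows in the picture. A call takes as long as a camera call.
- find_in(label, camera): "extent" ([centre column, centre row, width, height] in pixels, round what is visible of it).
- masks_of(label, camera): "region" (480x640 bool, what is visible of it) and "extent" ([centre column, centre row, width, height] in pixels, round what is visible of it).
The state is a dict: "time_s": time; "joint_pos": joint angles; "dq": joint speeds; "tau": joint torques, N m; "position": TCP position; "orientation": TCP orientation; "wrist_force": force on the tool from outside, world axes, zero at the start; "moment": the same for the moment, N m; "opening": finger opening in m.
Only numpy, scipy, OpenCV 4.12 (cv2) and the standard library are available. Lean on these libraries where they do the work, as an engineer would, in place of code of your own. Each camera call takes 0.05 s, during which the arm holds its last target.

## Working session

There is one attempt and no reset: what is moved stays moved. The work goes in short steps, Python scripts to look and compute and a tool call to move; the robot and the scene stay as the last step left them, time stands still between calls to the robot, and variables do not carry over. Pictures are saved under pics/ and viewed, and the job is handed in when it is done.

Besides the shell and the picture viewer there is one more tool, called after ">>>" by a JSON object that holds its "method" and its "body". move_arm: Moves the arm, as the interface text tells. Its arguments: {"type":"object","properties":{"series":{"type":"array","items":{"type":"object","properties":{"tx":{"type":"number"},"ty":{"type":"number"},"tz":{"type":"number"},"rx":{"type":"number"},"ry":{"type":"number"},"rz":{"type":"number"},"fingers":{"type":"number"}}}},"newtons":{"type":"number"}},"required":["series"]}

```bash
ls; mkdir -p pics; python3 - <<'E'
from cell import bot, read_camera, get_calibration
import cv2
print(bot.sense())
for n in ["scene","top","wrist"]:
    cv2.imwrite(f"pics/{n}0.png",read_camera(n)); print(n,get_calibration(n))
E
```

```text
pics
{'time_s': 0.0, 'joint_pos': array([-1.29252778e+00,  2.07431149e-01,  1.54294567e+00, -5.20918892e-05,
        1.39349863e+00, -1.50543030e-01]), 'dq': array([-0.00034412, -0.00033734,  0.00169577, -0.00073722, -0.00257534,
        0.00061131]), 'tau': array([ 9.76009978e-04, -3.70875692e+01, -2.81413490e+01,  6.98713562e-02,
        3.61953280e-02, -1.67685853e-04]), 'position': array([ 0.23880489, -0.52217247,  0.20428842]), 'orientation': array([ 9.77101375e-01,  2.12771239e-01, -9.84234802e-05, -1.13743631e-03]), 'wrist_force': array([ 0.48736172,  1.16382092, -0.35681623]), 'moment': array([-0.00325985,  0.01939578, -0.02424349]), 'opening': 0.09388151639033965}
scene {'fovy': 55.24558779636934, 'cx': 320.9863763693244, 'cy': 239.21947021091725, 'cam_to_world': array([[-0.21213857,  0.93807182, -0.27389504,  0.85594535],
       [ 0.97720881,  0.20585418, -0.05183619,  0.06710469],
       [ 0.00775637, -0.2786491 , -0.96036166,  0.89461533],
       [ 0.        ,  0.        ,  0.        ,  1.        ]])}
top {'fovy': 57.30907518160405, 'cx': 321.0034702653135, 'cy': 239.5143410922865, 'cam_to_world': array([[-0.02167245, -0.98556149,  0.16792516,  0.46433214],
       [-0.99970426,  0.02321661,  0.00723749,  0.01229484],
       [-0.01103164, -0.16771865, -0.98577318,  1.0491042 ],
       [ 0.        ,  0.        ,  0.        ,  1.        ]])}
wrist {'fovy': 65.70646984690485, 'cx': 321.3845801602748, 'cy': 238.07041179123766, 'T_tool_cam': array([[-5.61199204e-04, -9.73375906e-01, -2.29213942e-01,
         6.61619542e-02],
       [ 9.99999614e-01, -7.01268337e-04,  5.29630589e-04,
         1.25324890e-03],
       [-6.76270134e-04, -2.29213556e-01,  9.73375923e-01,
        -1.78491243e-01],
       [ 0.00000000e+00,  0.00000000e+00,  0.00000000e+00,
         1.00000000e+00]])}
```

View pics/scene0.png

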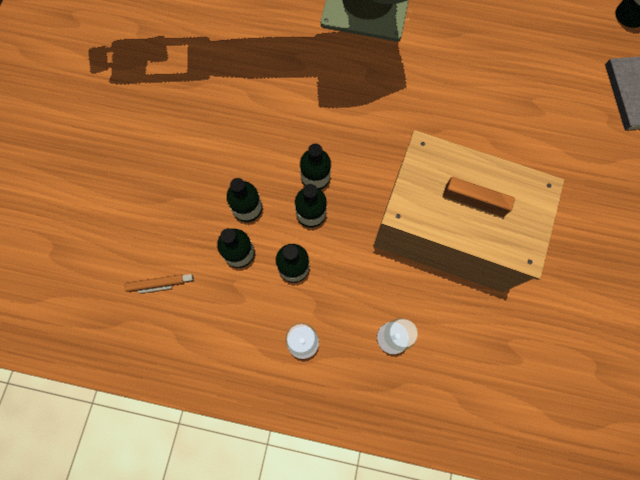

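View pics/top0.png

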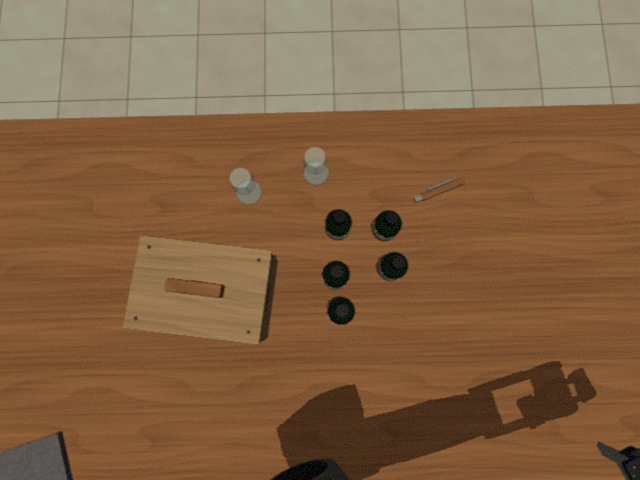

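View pics/wrist0.png

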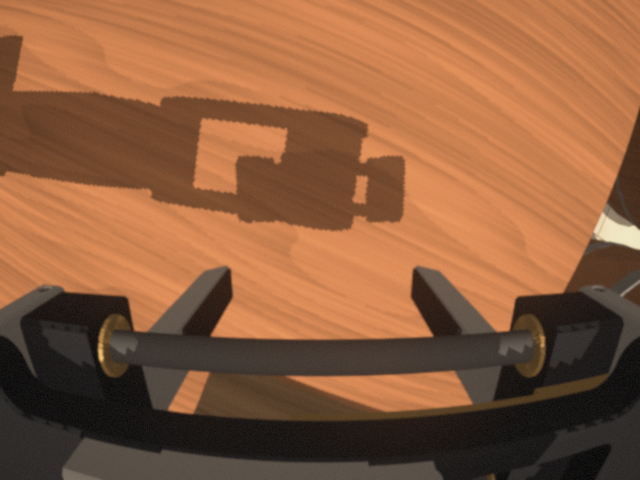

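```bash
cat > h.py <<'E'
from cell import bot, read_camera, get_calibration, find_in, masks_of
import cv2, numpy as np
from scipy.optimize import least_squares, minimize
from scipy.spatial.transform import Rotation as R
def proj(cam,P,pose=None):
    c=get_calibration(cam); f=240/np.tan(np.radians(c['fovy'])/2)
    P=np.atleast_2d(P)
    if cam=='wrist':
        s=pose or bot.sense(); T=np.eye(4);T[:3,:3]=R.from_quat(s['orientation']).as_matrix();T[:3,3]=s['position']
        T=T@c['T_tool_cam']
    else: T=c['cam_to_world']
    p=(P-T[:3,3])@T[:3,:3]
    if cam=='wrist':
        rh=np.hypot(p[:,0],p[:,1]);th=np.arctan2(rh,p[:,2]);k=f*th/np.maximum(rh,1e-9)
        return np.c_[c['cx']+k*p[:,0],c['cy']+k*p[:,1]]
    return np.c_[c['cx']+f*p[:,0]/p[:,2],c['cy']+f*p[:,1]/p[:,2]]
a=np.linspace(0,2*np.pi,32,endpoint=False)
def bottle_pts(x,y,z0=0):
    L=[]
    for r,z in((31,0),(31,70),(13,90),(13,125)):
        L.append(np.c_[x+r/1e3*np.cos(a),y+r/1e3*np.sin(a),np.full(32,z0+z/1e3)])
    return np.vstack(L)
def hull_mask(px):
    m=np.zeros((480,640),np.uint8); cv2.fillPoly(m,[cv2.convexHull(np.round(px*16).astype(np.int32))],1,shift=4); return m
def sil_b(cam,x,y,z0=0):
    p=proj(cam,bottle_pts(x,y,z0)); return hull_mask(p[:96-32])|hull_mask(p[32:96])|hull_mask(p[64:])
def ray(cam,u,v,z):
    c=get_calibration(cam); f=240/np.tan(np.radians(c['fovy'])/2);T=c['cam_to_world']
    d=T[:3,:3]@[(u-c['cx'])/f,(v-c['cy'])/f,1]; return T[:3,3]+d*(z-T[2,3])/d[2]
def iou(m,s): return (m&s).sum()/max(1,(m|s).sum())
def bottles(cam,thr=.3,z0=0):
    out=[]
    for d in masks_of('bottle_0',cam):
        if d['confidence']<thr: continue
        m=d['region'].astype(np.uint8); ys,xs=np.nonzero(m)
        w=ray(cam,xs.mean(),ys.mean(),.06+z0)
        r=minimize(lambda q:-iou(m,sil_b(cam,q[0],q[1],z0)),w[:2],method='Nelder-Mead',options=dict(initial_simplex=[w[:2],w[:2]+[.01,0],w[:2]+[0,.01]],xatol=2e-4,fatol=1e-4))
        out.append((round(d['confidence'],2),*np.round(r.x*1e3,1),round(-r.fun,3)))
    return out
def lid_pts(x,y,yaw,z):
    c,s=np.cos(yaw),np.sin(yaw)
    q=[(sx*.095,sy*.138,h) for sx in(-1,1) for sy in(-1,1) for h in(0,.010)]
    k=[(sx*.013,sy*.055,h) for sx in(-1,1) for sy in(-1,1) for h in(.010,.046)]
    f=lambda P:np.array([(x+c*u-s*v,y+s*u+c*v,z+h) for u,v,h in P])
    return f(q),f(k)
def sil_l(cam,x,y,yaw,z):
    A,B=lid_pts(x,y,yaw,z); return hull_mask(proj(cam,A))|hull_mask(proj(cam,B))
def lid(cam,z,yaw0=None):
    d=masks_of('lid',cam)
    if not d: return None
    d=d[0]; m=d['region'].astype(np.uint8); ys,xs=np.nonzero(m); w=ray(cam,xs.mean(),ys.mean(),z+.01)
    best=None
    for y0 in ([yaw0] if yaw0 is not None else np.arange(-1.5,1.5,.5)):
        r=minimize(lambda q:-iou(m,sil_l(cam,q[0],q[1],q[2],z)),[*w[:2],y0],method='Nelder-Mead',options=dict(initial_simplex=[[w[0],w[1],y0],[w[0]+.02,w[1],y0],[w[0],w[1]+.02,y0],[w[0],w[1],y0+.3]],xatol=2e-4,fatol=1e-4))
        if best is None or r.fun<best.fun: best=r
    return round(d['confidence'],2),np.round(best.x,4),round(-best.fun,3)
E
python3 - <<'E'
from h import *
for c in('top','scene'):
    read_camera(c)
    print(c); [print(b) for b in bottles(c)]; print(lid(c,.145))
    for n in('glass_0','corkscrew','crate'):print(n,[(round(d['confidence'],2),np.round(d['extent']),np.round(ray(c,*d['extent'][:2],0.0),3)) for d in find_in(n,c)])
E
```

```text
top
(0.98, np.float64(668.3), np.float64(-136.8), np.float64(0.909))
(0.96, np.float64(569.0), np.float64(-144.4), np.float64(0.925))
(0.62, np.float64(553.4), np.float64(-11.5), np.float64(0.892))
(0.62, np.float64(470.9), np.float64(-22.2), np.float64(0.945))
(0.81, array([ 0.5223,  0.2706, -0.1416]), np.float64(0.987))
glass_0 [(0.98, array([247., 186.,  34.,  35.]), array([0.783, 0.202, 0.   ])), (0.83, array([317., 166.,  28.,  38.]), array([0.828, 0.026, 0.   ])), (0.56, array([386., 225.,  31.,  35.]), array([ 0.675, -0.139,  0.   ])), (0.53, array([269., 297.,  19.,  88.]), array([0.507, 0.145, 0.   ]))]
corkscrew [(0.93, array([438., 189.,  44.,  22.]), array([ 0.761, -0.271,  0.   ]))]
crate []
scene
(0.87, np.float64(568.1), np.float64(-145.1), np.float64(0.939))
(0.75, np.float64(663.8), np.float64(-136.1), np.float64(0.957))
(0.75, np.float64(670.5), np.float64(-22.7), np.float64(0.955))
(0.75, np.float64(550.5), np.float64(-13.8), np.float64(0.967))
(0.6, array([ 0.5212,  0.2693, -0.1366]), np.float64(0.986))
glass_0 [(0.73, array([303., 341.,  38.,  34.]), array([0.805, 0.027, 0.   ])), (0.58, array([398., 336.,  43.,  35.]), array([0.758, 0.204, 0.   ])), (0.37, array([292., 262.,  32.,  36.]), array([ 0.66 , -0.027,  0.   ])), (0.21, array([315., 167.,  34.,  45.]), array([ 0.446, -0.028,  0.   ]))]
corkscrew [(0.85, array([160., 286.,  70.,  19.]), array([ 0.762, -0.27 ,  0.   ])), (0.7, array([396., 336.,  42.,  34.]), array([0.758, 0.201, 0.   ])), (0.43, array([452., 257., 152.,  67.]), array([0.58 , 0.284, 0.   ]))]
crate [(0.8, array([452., 259., 158.,  66.]), array([0.585, 0.286, 0.   ]))]
```

```bash
cat > to.py <<'E'
import sys
from h import *
# usage: to.py x y z [yawpsi]  (mm) -> shift along tool axes, mm, and rz
s=bot.sense(); Rm=R.from_quat(s['orientation']).as_matrix()
psi=np.arctan2(Rm[1,0],Rm[0,0])
print('t',round(s['time_s'],2),'pos',np.round(s['position']*1e3,1),'psi',round(psi,4),'tilt',np.round(Rm[:2,2],4),'F',np.round(s['wrist_force'],1),'open',round(s['opening']*1e3,1))
if len(sys.argv)>3:
    d=np.array([float(v) for v in sys.argv[1:4]])-s['position']*1e3
    print('tool shift',np.round(Rm.T@d,1))
if len(sys.argv)>4: print('rz',round(psi-float(sys.argv[4]),4), 'rx,ry level', np.round(np.cross([0,0,1],Rm.T@[0,0,-1])[:2],4))
E
python3 to.py 522 270 261 1.432
```

```text
t 0.75 pos [ 239.1 -523.   205.5] psi 0.4287 tilt [ 0.     -0.0001] F [-0.5 -1.5  0.1] open 94.0
tool shift [ 587.  -603.6  -55.6]
rz -1.0033 rx,ry level [ 0.0001 -0.    ]
```

>>> {"method": "move_arm", "body": {"series": [{"rz":-0.112,"tz":-10,"fingers":0.3},{"rz":-0.112,"tz":-10},{"rz":-0.112,"tz":-10},{"rz":-0.112,"tz":-10},{"rz":-0.112,"tz":-10},{"rz":-0.112,"tz":-10},{"rz":-0.112},{"rz":-0.112},{"rz":-0.107}]}}

```text
schema error: expected keys tx, ty, tz, rx, ry, rz, fingers
```

```bash
python3 to.py 522 270 261 1.432
```

```text
t 0.75 pos [ 239.1 -523.   205.5] psi 0.4287 tilt [ 0.     -0.0001] F [-0.5 -1.5  0.1] open 94.0
tool shift [ 587.  -603.6  -55.6]
rz -1.0033 rx,ry level [ 0.0001 -0.    ]
```

All keys are required.

>>> {"method": "move_arm", "body": {"series": [{"tx":0,"ty":0,"tz":-10,"rx":0,"ry":0,"rz":-0.112,"fingers":0.3},{"tx":0,"ty":0,"tz":-10,"rx":0,"ry":0,"rz":-0.112,"fingers":0.3},{"tx":0,"ty":0,"tz":-10,"rx":0,"ry":0,"rz":-0.112,"fingers":0.3},{"tx":0,"ty":0,"tz":-10,"rx":0,"ry":0,"rz":-0.112,"fingers":0.3},{"tx":0,"ty":0,"tz":-10,"rx":0,"ry":0,"rz":-0.112,"fingers":0.3},{"tx":0,"ty":0,"tz":-10,"rx":0,"ry":0,"rz":-0.112,"fingers":0.3},{"tx":0,"ty":0,"tz":0,"rx":0,"ry":0,"rz":-0.112,"fingers":0.3},{"tx":0,"ty":0,"tz":0,"rx":0,"ry":0,"rz":-0.112,"fingers":0.3},{"tx":0,"ty":0,"tz":0,"rx":0,"ry":0,"rz":-0.107,"fingers":0.3}], "newtons": 30}}

```text
time_s: 1.5
position: [0.239, -0.5225, 0.268]
orientation: [0.739, 0.674, 0.0, -0.0]
wrist_force: [0.4, 0.2, 0.7]
opening: 0.0658
```

```bash
python3 to.py 522 270 261 1.432
```

```text
t 1.5 pos [ 239.  -522.5  268. ] psi 1.4794 tilt [-0.0002  0.0011] F [0.4 0.2 0.7] open 65.8
tool shift [815.  209.6   7.8]
rz 0.0474 rx,ry level [-0.0003 -0.0011]
```

>>> {"method": "move_arm", "body": {"series": [{"tx":20,"ty":5,"tz":0,"rx":0,"ry":0,"rz":0.01,"fingers":0.3},{"tx":36,"ty":9,"tz":0,"rx":0,"ry":0,"rz":0.01,"fingers":0.3},{"tx":36,"ty":9,"tz":0,"rx":0,"ry":0,"rz":0.01,"fingers":0.3},{"tx":36,"ty":9,"tz":0,"rx":0,"ry":0,"rz":0.01,"fingers":0.3},{"tx":36,"ty":9,"tz":0,"rx":0,"ry":0,"rz":0,"fingers":0.3},{"tx":36,"ty":9,"tz":0,"rx":0,"ry":0,"rz":0,"fingers":0.3},{"tx":36,"ty":9,"tz":0,"rx":0,"ry":0,"rz":0,"fingers":0.3},{"tx":36,"ty":9,"tz":0,"rx":0,"ry":0,"rz":0,"fingers":0.3},{"tx":36,"ty":9,"tz":0,"rx":0,"ry":0,"rz":0,"fingers":0.3},{"tx":36,"ty":9,"tz":0,"rx":0,"ry":0,"rz":0,"fingers":0.3},{"tx":36,"ty":9,"tz":0,"rx":0,"ry":0,"rz":0,"fingers":0.3},{"tx":36,"ty":9,"tz":0,"rx":0,"ry":0,"rz":0,"fingers":0.3}]}}

```text
time_s: 2.5
position: [0.3968, -0.1136, 0.2681]
orientation: [0.757, 0.654, -0.0, 0.004]
wrist_force: [0.5, -0.4, 0.7]
opening: 0.0657
```

```bash
python3 to.py 522 270 261 1.432
```

```text
t 2.5 pos [ 396.8 -113.6  268.1] psi 1.4254 tilt [ 0.005  -0.0062] F [ 0.5 -0.4  0.7] open 65.7
tool shift [397.7  68.3   5.4]
rz -0.0066 rx,ry level [0.0059 0.0054]
```

>>> {"method": "move_arm", "body": {"series": [{"tx":36,"ty":6,"tz":0,"rx":0.003,"ry":0.003,"rz":0,"fingers":0.3},{"tx":36,"ty":6,"tz":0,"rx":0.003,"ry":0.003,"rz":0,"fingers":0.3},{"tx":36,"ty":6,"tz":0,"rx":0,"ry":0,"rz":0,"fingers":0.3},{"tx":36,"ty":6,"tz":0,"rx":0,"ry":0,"rz":0,"fingers":0.3},{"tx":36,"ty":6,"tz":0,"rx":0,"ry":0,"rz":0,"fingers":0.3},{"tx":36,"ty":6,"tz":0,"rx":0,"ry":0,"rz":0,"fingers":0.3},{"tx":36,"ty":6,"tz":0,"rx":0,"ry":0,"rz":0,"fingers":0.3},{"tx":36,"ty":6,"tz":0,"rx":0,"ry":0,"rz":0,"fingers":0.3},{"tx":36,"ty":6,"tz":0,"rx":0,"ry":0,"rz":0,"fingers":0.3},{"tx":36,"ty":6,"tz":0,"rx":0,"ry":0,"rz":0,"fingers":0.3},{"tx":15,"ty":3,"tz":0,"rx":0,"ry":0,"rz":0,"fingers":0.3},{"tx":0,"ty":0,"tz":0,"rx":0,"ry":0,"rz":0,"fingers":0.3}]}}

```text
time_s: 3.5
position: [0.5165, 0.2758, 0.2709]
orientation: [0.753, 0.658, 0.004, 0.003]
wrist_force: [-0.9, -0.2, -0.1]
opening: 0.0657
```

```bash
python3 to.py 522 270 161 1.432; python3 - <<'E'
from h import *
s=bot.sense(); im=read_camera('wrist')
A,B=lid_pts(.522,.270,-.139,.145)
for P in (A,B):
    for p in proj('wrist',P,s): cv2.circle(im,tuple(int(v) for v in p),3,(0,255,0),1)
cv2.imwrite('pics/w1.png',im)
E
```

```text
t 3.5 pos [516.5 275.8 270.9] psi 1.4351 tilt [0.0101 0.0017] F [-0.9 -0.2 -0.1] open 65.7
tool shift [ -5.4   5.2 109.9]
rz 0.0031 rx,ry level [ 0.0098 -0.003 ]
```

View pics/w1.png

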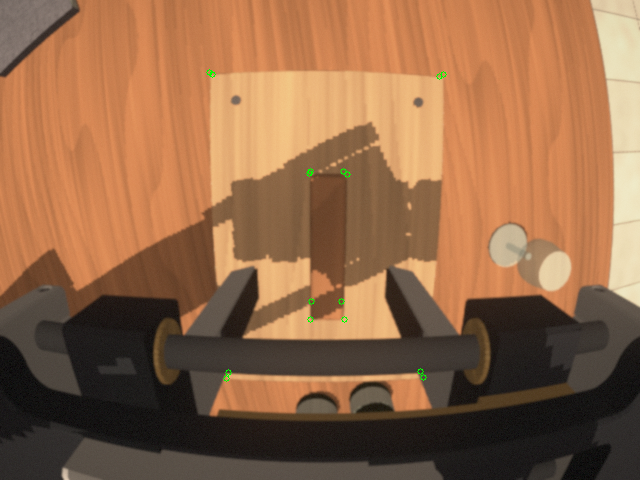

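The overlay fits the lid: corners (211,74) and (442,75), handle (310–346, 172–320). The lid pose is confirmed, so I'm descending to grasp.

>>> {"method": "move_arm", "body": {"series": [{"tx":-2,"ty":2,"tz":10,"rx":0.004,"ry":-0.001,"rz":0.001,"fingers":0.3},{"tx":-2,"ty":2,"tz":22,"rx":0.004,"ry":-0.001,"rz":0.001,"fingers":0.3},{"tx":-1,"ty":1,"tz":22,"rx":0,"ry":0,"rz":0,"fingers":0.3},{"tx":0,"ty":0,"tz":22,"rx":0,"ry":0,"rz":0,"fingers":0.3},{"tx":0,"ty":0,"tz":15,"rx":0,"ry":0,"rz":0,"fingers":0.3},{"tx":0,"ty":0,"tz":8,"rx":0,"ry":0,"rz":0,"fingers":0.3},{"tx":0,"ty":0,"tz":0,"rx":0,"ry":0,"rz":0,"fingers":0.3}]}}

```text
time_s: 4.13
position: [0.5204, 0.2582, 0.1669]
orientation: [0.757, 0.653, -0.001, 0.002]
wrist_force: [-1.0, 0.5, -1.5]
opening: 0.0658
```

```bash
python3 to.py 522 270 161 1.432
```

```text
t 4.13 pos [520.4 258.2 166.9] psi 1.4231 tilt [ 0.0017 -0.0035] F [-1.   0.5 -1.5] open 65.8
tool shift [11.9 -0.1  5.9]
rz -0.0089 rx,ry level [0.0021 0.0032]
```

>>> {"method": "move_arm", "body": {"series": [{"tx":5,"ty":0,"tz":3,"rx":0.001,"ry":0.002,"rz":-0.004,"fingers":0.3},{"tx":5,"ty":0,"tz":2,"rx":0,"ry":0,"rz":0,"fingers":0.3},{"tx":0,"ty":0,"tz":0,"rx":0,"ry":0,"rz":0,"fingers":0.3}]}}

```text
time_s: 4.38
position: [0.5225, 0.2664, 0.1626]
orientation: [0.757, 0.653, 0.0, 0.001]
wrist_force: [-0.0, 0.1, 0.7]
opening: 0.0656
```

```bash
python3 to.py 522 270 161 1.432
```

```text
t 4.38 pos [522.5 266.4 162.6] psi 1.4235 tilt [ 0.0018 -0.001 ] F [-0.   0.1  0.7] open 65.6
tool shift [ 3.5 -1.1  1.6]
rz -0.0085 rx,ry level [0.0019 0.0007]
```

>>> {"method": "move_arm", "body": {"series": [{"tx":3,"ty":-0.5,"tz":1,"rx":0.001,"ry":0,"rz":-0.008,"fingers":0.3},{"tx":0,"ty":0,"tz":0,"rx":0,"ry":0,"rz":0,"fingers":1},{"tx":0,"ty":0,"tz":0,"rx":0,"ry":0,"rz":0,"fingers":1},{"tx":0,"ty":0,"tz":0,"rx":0,"ry":0,"rz":0,"fingers":1},{"tx":0,"ty":0,"tz":0,"rx":0,"ry":0,"rz":0,"fingers":1},{"tx":0,"ty":0,"tz":0,"rx":0,"ry":0,"rz":0,"fingers":1},{"tx":0,"ty":0,"tz":0,"rx":0,"ry":0,"rz":0,"fingers":1}], "newtons": 40}}

```text
time_s: 4.97
position: [0.5245, 0.2718, 0.1658]
orientation: [0.754, 0.657, 0.003, 0.002]
wrist_force: [-2.8, 0.4, 1.2]
opening: 0.0293
```

```bash
python3 to.py 522 270 161 1.432
```

```text
t 4.97 pos [524.5 271.8 165.8] psi 1.4343 tilt [0.0067 0.0018] F [-2.8  0.4  1.2] open 29.3
tool shift [-2.1 -2.2  4.8]
rz 0.0023 rx,ry level [ 0.0064 -0.0027]
```

>>> {"method": "move_arm", "body": {"series": [{"tx":0,"ty":0,"tz":1,"rx":0,"ry":0,"rz":0,"fingers":1},{"tx":0,"ty":0,"tz":0,"rx":0,"ry":0,"rz":0,"fingers":1},{"tx":0,"ty":0,"tz":0,"rx":0,"ry":0,"rz":0,"fingers":1}]}}

```text
time_s: 5.22
position: [0.524, 0.272, 0.1656]
orientation: [0.754, 0.657, 0.003, 0.001]
wrist_force: [-0.0, 0.8, -0.8]
opening: 0.0256
```

```bash
python3 to.py 522 270 161 1.432
```

```text
t 5.22 pos [524.  272.  165.6] psi 1.4339 tilt [0.006  0.0022] F [-0.   0.8 -0.8] open 25.6
tool shift [-2.3 -1.8  4.5]
rz 0.0019 rx,ry level [ 0.0056 -0.003 ]
```

>>> {"method": "move_arm", "body": {"series": [{"tx":0,"ty":0,"tz":-4,"rx":0,"ry":0,"rz":0,"fingers":1},{"tx":0,"ty":0,"tz":-8,"rx":0,"ry":0,"rz":0,"fingers":1},{"tx":0,"ty":0,"tz":-15,"rx":0,"ry":0,"rz":0,"fingers":1},{"tx":0,"ty":0,"tz":-20,"rx":0,"ry":0,"rz":0,"fingers":1},{"tx":0,"ty":0,"tz":-20,"rx":0,"ry":0,"rz":0,"fingers":1},{"tx":0,"ty":0,"tz":-10,"rx":0,"ry":0,"rz":0,"fingers":1}]}}

```text
time_s: 5.72
position: [0.5179, 0.2689, 0.2357]
orientation: [0.754, 0.657, -0.007, -0.002]
wrist_force: [0.3, 1.2, -4.1]
opening: 0.0255
```

```bash
python3 to.py 420 -360 240 1.432
```

```text
t 5.72 pos [517.9 268.9 235.7] psi 1.4341 tilt [-0.0127 -0.0059] F [ 0.3  1.2 -4.1] open 25.5
tool shift [-636.4  -11.3    0.7]
rz 0.0021 rx,ry level [-0.0118  0.0076]
```

>>> {"method": "move_arm", "body": {"series": [{"tx":-12,"ty":-1,"tz":-2,"rx":-0.004,"ry":0.003,"rz":0,"fingers":1},{"tx":-25,"ty":-1,"tz":-2,"rx":-0.004,"ry":0.003,"rz":0,"fingers":1},{"tx":-34,"ty":-1,"tz":0,"rx":0,"ry":0,"rz":0,"fingers":1},{"tx":-34,"ty":-1,"tz":0,"rx":0,"ry":0,"rz":0,"fingers":1},{"tx":-34,"ty":-1,"tz":0,"rx":0,"ry":0,"rz":0,"fingers":1},{"tx":-34,"ty":-1,"tz":0,"rx":0,"ry":0,"rz":0,"fingers":1},{"tx":-34,"ty":-1,"tz":0,"rx":0,"ry":0,"rz":0,"fingers":1},{"tx":-34,"ty":-1,"tz":0,"rx":0,"ry":0,"rz":0,"fingers":1},{"tx":-34,"ty":-1,"tz":0,"rx":0,"ry":0,"rz":0,"fingers":1},{"tx":-34,"ty":-1,"tz":0,"rx":0,"ry":0,"rz":0,"fingers":1},{"tx":-34,"ty":-1,"tz":0,"rx":0,"ry":0,"rz":0,"fingers":1},{"tx":-34,"ty":-1,"tz":0,"rx":0,"ry":0,"rz":0,"fingers":1}]}}

```text
time_s: 6.72
position: [0.4435, -0.1179, 0.2319]
orientation: [0.749, 0.662, -0.005, -0.003]
wrist_force: [1.4, 1.2, -4.3]
opening: 0.0256
```

```bash
python3 to.py 420 -360 240 1.432
```

```text
t 6.72 pos [ 443.5 -117.9  231.9] psi 1.447 tilt [-0.0112 -0.0012] F [ 1.4  1.2 -4.3] open 25.6
tool shift [-243.1    6.5   -7.5]
rz 0.015 rx,ry level [-0.011   0.0026]
```

>>> {"method": "move_arm", "body": {"series": [{"tx":-34,"ty":1,"tz":-2,"rx":-0.004,"ry":0.001,"rz":0.004,"fingers":1},{"tx":-34,"ty":1,"tz":-2,"rx":-0.004,"ry":0.001,"rz":0.004,"fingers":1},{"tx":-34,"ty":1,"tz":0,"rx":0,"ry":0,"rz":0.004,"fingers":1},{"tx":-34,"ty":1,"tz":0,"rx":0,"ry":0,"rz":0,"fingers":1},{"tx":-34,"ty":0,"tz":0,"rx":0,"ry":0,"rz":0,"fingers":1},{"tx":-25,"ty":0,"tz":10,"rx":0,"ry":0,"rz":0,"fingers":1},{"tx":-15,"ty":0,"tz":20,"rx":0,"ry":0,"rz":0,"fingers":1},{"tx":-5,"ty":0,"tz":30,"rx":0,"ry":0,"rz":0,"fingers":1},{"tx":0,"ty":0,"tz":30,"rx":0,"ry":0,"rz":0,"fingers":1},{"tx":0,"ty":0,"tz":20,"rx":0,"ry":0,"rz":0,"fingers":1},{"tx":0,"ty":0,"tz":10,"rx":0,"ry":0,"rz":0,"fingers":1}]}}

```text
time_s: 7.63
position: [0.3979, -0.3542, 0.1061]
orientation: [0.759, 0.651, -0.006, -0.001]
wrist_force: [-1.2, 0.7, -5.1]
opening: 0.026
```

```bash
python3 to.py 420 -360 29 1.432; python3 - <<'E'
from h import *
cv2.imwrite('pics/s2.png',read_camera('scene'))
E
```

```text
t 7.63 pos [ 397.9 -354.2  106.1] psi 1.4182 tilt [-0.0106 -0.0076] F [-1.2  0.7 -5.1] open 26.0
tool shift [-1.7 23.4 76.9]
rz -0.0138 rx,ry level [-0.0093  0.0091]
```

View pics/s2.png

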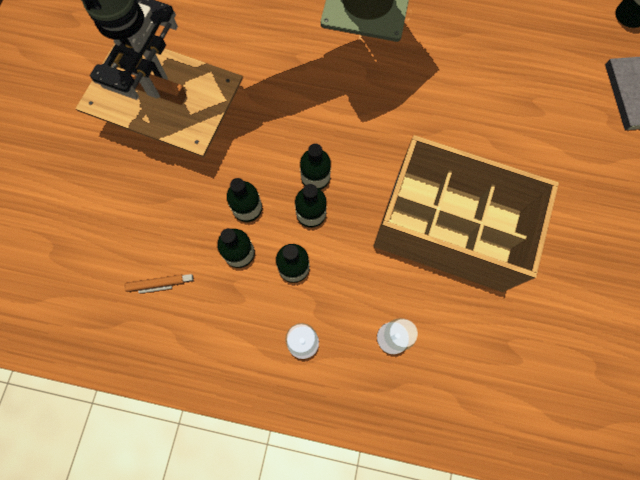

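The lid is in the grip over free table, well clear of the five bottles, and the case is open. Lowering.

>>> {"method": "move_arm", "body": {"series": [{"tx":0,"ty":2,"tz":12,"rx":-0.005,"ry":0.004,"rz":-0.005,"fingers":1},{"tx":0,"ty":2,"tz":15,"rx":-0.004,"ry":0.004,"rz":-0.005,"fingers":1},{"tx":0,"ty":2,"tz":15,"rx":0,"ry":0,"rz":0,"fingers":1},{"tx":0,"ty":2,"tz":15,"rx":0,"ry":0,"rz":0,"fingers":1},{"tx":0,"ty":0,"tz":5,"rx":0,"ry":0,"rz":0,"fingers":1},{"tx":0,"ty":0,"tz":0,"rx":0,"ry":0,"rz":0,"fingers":1}]}}

```text
time_s: 8.18
position: [0.4032, -0.3546, 0.0427]
orientation: [0.755, 0.656, -0.001, -0.001]
wrist_force: [-1.0, -0.0, -3.9]
opening: 0.0254
```

```bash
python3 to.py 420 -360 29 1.432
```

```text
t 8.18 pos [ 403.2 -354.6   42.7] psi 1.4301 tilt [-0.0026  0.0001] F [-1.  -0.  -3.9] open 25.4
tool shift [-3.  17.4 13.6]
rz -0.0019 rx,ry level [-0.0025  0.0002]
```

>>> {"method": "move_arm", "body": {"series": [{"tx":0,"ty":0,"tz":5,"rx":-0.002,"ry":0,"rz":0,"fingers":1},{"tx":0,"ty":0,"tz":4,"rx":0,"ry":0,"rz":0,"fingers":1},{"tx":0,"ty":0,"tz":3,"rx":0,"ry":0,"rz":0,"fingers":1},{"tx":0,"ty":0,"tz":2,"rx":0,"ry":0,"rz":0,"fingers":1}]}}

```text
time_s: 8.52
position: [0.405, -0.3568, 0.0318]
orientation: [0.755, 0.656, -0.0, 0.003]
wrist_force: [-1.3, 0.1, -4.9]
opening: 0.025
```

```bash
python3 to.py 420 -360 29 1.432
```

```text
t 8.52 pos [ 405.  -356.8   31.8] psi 1.431 tilt [ 0.0037 -0.0056] F [-1.3  0.1 -4.9] open 25.0
tool shift [-1.  15.3  2.8]
rz -0.001 rx,ry level [0.0044 0.005 ]
```

>>> {"method": "move_arm", "body": {"series": [{"tx":0,"ty":0,"tz":2,"rx":0.003,"ry":0.003,"rz":0,"fingers":1},{"tx":0,"ty":0,"tz":2,"rx":0,"ry":0,"rz":0,"fingers":1},{"tx":0,"ty":0,"tz":1,"rx":0,"ry":0,"rz":0,"fingers":1}]}}

```text
time_s: 8.77
position: [0.4056, -0.3577, 0.0285]
orientation: [0.755, 0.656, -0.0, 0.002]
wrist_force: [-3.7, 3.4, 7.4]
opening: 0.0258
```

```bash
python3 to.py 420 -360 29 1.432
```

```text
t 8.77 pos [ 405.6 -357.7   28.5] psi 1.4311 tilt [ 0.0018 -0.0031] F [-3.7  3.4  7.4] open 25.8
tool shift [-0.3 14.6 -0.5]
rz -0.0009 rx,ry level [0.0022 0.0028]
```

>>> {"method": "move_arm", "body": {"series": [{"tx":0,"ty":0,"tz":0,"rx":0,"ry":0,"rz":0,"fingers":0.35},{"tx":0,"ty":0,"tz":0,"rx":0,"ry":0,"rz":0,"fingers":0.35},{"tx":0,"ty":0,"tz":0,"rx":0,"ry":0,"rz":0,"fingers":0.35},{"tx":0,"ty":0,"tz":0,"rx":0,"ry":0,"rz":0,"fingers":0.35},{"tx":0,"ty":0,"tz":-5,"rx":0,"ry":0,"rz":0,"fingers":0.35},{"tx":0,"ty":0,"tz":-15,"rx":0,"ry":0,"rz":0,"fingers":0.35},{"tx":0,"ty":0,"tz":-30,"rx":0,"ry":0,"rz":0,"fingers":0.35},{"tx":0,"ty":0,"tz":-40,"rx":0,"ry":0,"rz":0,"fingers":0.35},{"tx":0,"ty":0,"tz":-40,"rx":0,"ry":0,"rz":0,"fingers":0.35},{"tx":0,"ty":0,"tz":-40,"rx":0,"ry":0,"rz":0,"fingers":0.35}]}}

```text
time_s: 9.6
position: [0.402, -0.3534, 0.1981]
orientation: [0.755, 0.656, -0.0, -0.005]
wrist_force: [0.5, -1.3, -0.4]
opening: 0.0611
```

```bash
python3 to.py 569 -144.5 190 1.432; python3 - <<'E'
from h import *
for c in('top','scene'):
    cv2.imwrite(f'pics/{c}3.png',read_camera(c)); print(lid(c,.008,-.139)); print(bottles(c,.2))
E
```

```text
t 9.6 pos [ 402.  -353.4  198.1] psi 1.431 tilt [-0.0073  0.0079] F [ 0.5 -1.3 -0.4] open 61.1
tool shift [230.1 136.3   8.5]
rz -0.001 rx,ry level [-0.0084 -0.0068]
(0.63, array([ 0.4086, -0.3488, -0.1469]), np.float64(0.833))
[(0.92, np.float64(571.5), np.float64(-145.0), np.float64(0.917)), (0.73, np.float64(471.2), np.float64(-22.6), np.float64(0.954)), (0.7, np.float64(671.6), np.float64(-21.1), np.float64(0.951)), (0.69, np.float64(666.1), np.float64(-134.8), np.float64(0.892)), (0.55, np.float64(553.5), np.float64(-11.3), np.float64(0.876))]
(0.62, array([ 0.4053, -0.361 , -0.1429]), np.float64(0.967))
[(0.98, np.float64(665.6), np.float64(-138.1), np.float64(0.897)), (0.79, np.float64(671.2), np.float64(-22.5), np.float64(0.94)), (0.69, np.float64(553.1), np.float64(-15.5), np.float64(0.929)), (0.63, np.float64(567.7), np.float64(-146.5), np.float64(0.912)), (0.59, np.float64(469.3), np.float64(-23.6), np.float64(0.907))]
```

View pics/top3.png

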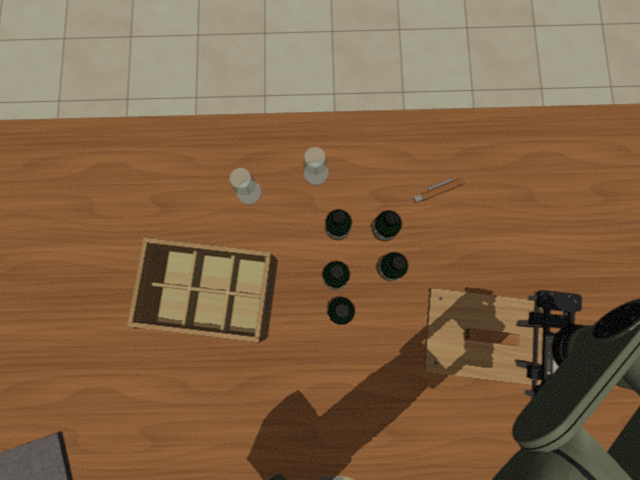

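Step 1 is met: the lid lies flat near (406,-357), and both views agree. Now the first bottle.

>>> {"method": "move_arm", "body": {"series": [{"tx":16,"ty":10,"tz":0,"rx":-0.004,"ry":-0.003,"rz":0,"fingers":0.4},{"tx":31,"ty":18,"tz":0,"rx":-0.004,"ry":-0.003,"rz":0,"fingers":0.4},{"tx":31,"ty":18,"tz":0,"rx":0,"ry":0,"rz":0,"fingers":0.4},{"tx":31,"ty":18,"tz":0,"rx":0,"ry":0,"rz":0,"fingers":0.4},{"tx":31,"ty":18,"tz":0,"rx":0,"ry":0,"rz":0,"fingers":0.4},{"tx":31,"ty":18,"tz":0,"rx":0,"ry":0,"rz":0,"fingers":0.4},{"tx":31,"ty":18,"tz":0,"rx":0,"ry":0,"rz":0,"fingers":0.4},{"tx":15,"ty":9,"tz":0,"rx":0,"ry":0,"rz":0,"fingers":0.4},{"tx":0,"ty":0,"tz":0,"rx":0,"ry":0,"rz":0,"fingers":0.4}]}}

```text
time_s: 10.65
position: [0.5519, -0.1424, 0.1717]
orientation: [0.757, 0.653, -0.006, -0.02]
wrist_force: [-0.0, 0.0, 0.3]
opening: 0.0564
```

```bash
python3 to.py 569 -145 91 1.432; python3 - <<'E'
from h import *
s=bot.sense(); im=read_camera('wrist')
for x,y in((569,-145),(666,-136.5),(670.5,-22),(552.5,-13),(470.5,-22.5)):
    p=proj('wrist',bottle_pts(x/1e3,y/1e3),s)[96:]
    cv2.polylines(im,[np.round(p).astype(np.int32)],True,(0,255,0),1)
cv2.imwrite('pics/w3.png',im)
E
```

```text
t 10.65 pos [ 551.9 -142.4  171.7] psi 1.4225 tilt [-0.0356  0.0232] F [-0.   0.   0.3] open 56.4
tool shift [-1.4 20.4 80. ]
rz -0.0095 rx,ry level [-0.0386 -0.0177]
```

View pics/w3.png

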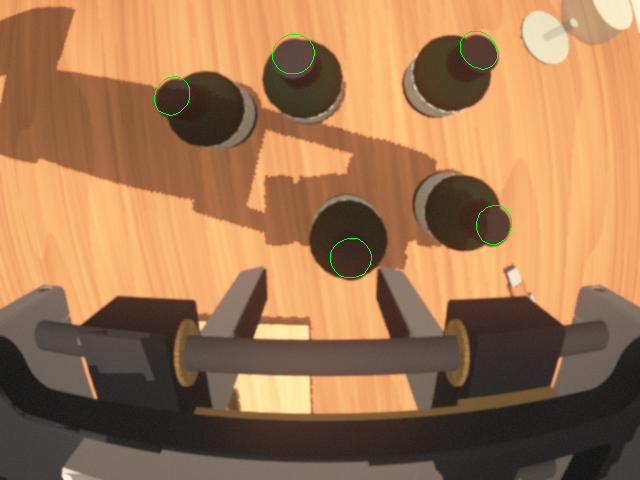

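The projected cap rings sit on all five caps (target cap at (351,258)), so the positions are good. I'll level the tool, centre it, and descend.

>>> {"method": "move_arm", "body": {"series": [{"tx":-1,"ty":8,"tz":0,"rx":-0.019,"ry":-0.009,"rz":-0.005,"fingers":0.4},{"tx":0,"ty":8,"tz":0,"rx":-0.019,"ry":-0.009,"rz":-0.005,"fingers":0.4},{"tx":0,"ty":3,"tz":5,"rx":0,"ry":0,"rz":0,"fingers":0.4},{"tx":0,"ty":0,"tz":10,"rx":0,"ry":0,"rz":0,"fingers":0.4}]}}

```text
time_s: 11.03
position: [0.5682, -0.1503, 0.1526]
orientation: [0.755, 0.656, -0.002, 0.0]
wrist_force: [0.5, 0.1, 0.2]
opening: 0.0563
```

```bash
python3 to.py 569 -145 91 1.432
```

```text
t 11.03 pos [ 568.2 -150.3  152.6] psi 1.4303 tilt [-0.0028 -0.0027] F [0.5 0.1 0.2] open 56.3
tool shift [ 5.5  0.2 61.5]
rz -0.0017 rx,ry level [-0.0024  0.0031]
```

>>> {"method": "move_arm", "body": {"series": [{"tx":3,"ty":0,"tz":10,"rx":-0.001,"ry":0.002,"rz":0,"fingers":0.4},{"tx":2,"ty":0,"tz":14,"rx":0,"ry":0,"rz":0,"fingers":0.4},{"tx":1,"ty":0,"tz":14,"rx":0,"ry":0,"rz":0,"fingers":0.4},{"tx":1,"ty":0,"tz":12,"rx":0,"ry":0,"rz":0,"fingers":0.4},{"tx":0,"ty":0,"tz":5,"rx":0,"ry":0,"rz":0,"fingers":0.4},{"tx":0,"ty":0,"tz":0,"rx":0,"ry":0,"rz":0,"fingers":0.4}]}}

```text
time_s: 11.53
position: [0.5639, -0.1461, 0.0883]
orientation: [0.758, 0.653, -0.003, -0.003]
wrist_force: [0.3, -0.5, 0.3]
opening: 0.0566
```

```bash
python3 to.py 569 -145 91 1.432
```

```text
t 11.53 pos [ 563.9 -146.1   88.3] psi 1.4224 tilt [-0.0084  0.0018] F [ 0.3 -0.5  0.3] open 56.6
tool shift [ 1.8  4.8 -2.7]
rz -0.0096 rx,ry level [-0.0086 -0.0006]
```

>>> {"method": "move_arm", "body": {"series": [{"tx":1,"ty":4,"tz":-2,"rx":-0.008,"ry":0,"rz":-0.008,"fingers":0.4},{"tx":0,"ty":0,"tz":0,"rx":0,"ry":0,"rz":0,"fingers":1},{"tx":0,"ty":0,"tz":0,"rx":0,"ry":0,"rz":0,"fingers":1},{"tx":0,"ty":0,"tz":0,"rx":0,"ry":0,"rz":0,"fingers":1},{"tx":0,"ty":0,"tz":0,"rx":0,"ry":0,"rz":0,"fingers":1},{"tx":0,"ty":0,"tz":0,"rx":0,"ry":0,"rz":0,"fingers":1},{"tx":0,"ty":0,"tz":0,"rx":0,"ry":0,"rz":0,"fingers":1}], "newtons": 30}}

```text
time_s: 12.12
position: [0.5695, -0.1471, 0.0926]
orientation: [0.755, 0.656, 0.001, 0.002]
wrist_force: [0.1, -0.1, -3.0]
opening: 0.0255
```

```bash
python3 to.py 569 -145 91 1.432
```

```text
t 12.12 pos [ 569.5 -147.1   92.6] psi 1.4298 tilt [ 0.0037 -0.0009] F [ 0.1 -0.1 -3. ] open 25.5
tool shift [ 2.  -0.8  1.6]
rz -0.0022 rx,ry level [0.0038 0.0004]
```

>>> {"method": "move_arm", "body": {"series": [{"tx":0,"ty":0,"tz":-8,"rx":0,"ry":0,"rz":0,"fingers":1},{"tx":0,"ty":0,"tz":-20,"rx":0,"ry":0,"rz":0,"fingers":1},{"tx":0,"ty":0,"tz":-30,"rx":0,"ry":0,"rz":0,"fingers":1},{"tx":0,"ty":0,"tz":-30,"rx":0,"ry":0,"rz":0,"fingers":1},{"tx":0,"ty":0,"tz":-30,"rx":0,"ry":0,"rz":0,"fingers":1},{"tx":0,"ty":0,"tz":-30,"rx":0,"ry":0,"rz":0,"fingers":1},{"tx":0,"ty":0,"tz":-15,"rx":0,"ry":0,"rz":0,"fingers":1}]}}

```text
time_s: 12.7
position: [0.5623, -0.1439, 0.2543]
orientation: [0.755, 0.656, -0.004, -0.009]
wrist_force: [1.1, 0.2, -1.5]
opening: 0.0252
```

```bash
python3 to.py 576.2 349.2 270 1.432
```

```text
t 12.7 pos [ 562.3 -143.9  254.3] psi 1.4301 tilt [-0.0172  0.008 ] F [ 1.1  0.2 -1.5] open 25.2
tool shift [490.2 -55.6 -11.9]
rz -0.0019 rx,ry level [-0.0181 -0.0055]
```

>>> {"method": "move_arm", "body": {"series": [{"tx":15,"ty":-3,"tz":-6,"rx":-0.008,"ry":-0.003,"rz":0,"fingers":1},{"tx":30,"ty":-4,"tz":-6,"rx":-0.008,"ry":-0.003,"rz":0,"fingers":1},{"tx":37,"ty":-4,"tz":-2,"rx":0,"ry":0,"rz":0,"fingers":1},{"tx":37,"ty":-4,"tz":0,"rx":0,"ry":0,"rz":0,"fingers":1},{"tx":37,"ty":-4,"tz":0,"rx":0,"ry":0,"rz":0,"fingers":1},{"tx":37,"ty":-4,"tz":0,"rx":0,"ry":0,"rz":0,"fingers":1},{"tx":37,"ty":-4,"tz":0,"rx":0,"ry":0,"rz":0,"fingers":1},{"tx":37,"ty":-4,"tz":0,"rx":0,"ry":0,"rz":0,"fingers":1},{"tx":37,"ty":-4,"tz":0,"rx":0,"ry":0,"rz":0,"fingers":1},{"tx":37,"ty":-4,"tz":0,"rx":0,"ry":0,"rz":0,"fingers":1},{"tx":37,"ty":-4,"tz":0,"rx":0,"ry":0,"rz":0,"fingers":1},{"tx":37,"ty":-4,"tz":0,"rx":0,"ry":0,"rz":0,"fingers":1}]}}

```text
time_s: 13.7
position: [0.5673, 0.2925, 0.2675]
orientation: [0.759, 0.651, -0.003, 0.0]
wrist_force: [0.9, -0.1, -3.1]
opening: 0.0256
```

```bash
python3 to.py 576.2 349.2 230 1.432
```

```text
t 13.7 pos [567.3 292.5 267.5] psi 1.4191 tilt [-0.0034 -0.0042] F [ 0.9 -0.1 -3.1] open 25.6
tool shift [57.6  0.4 37.3]
rz -0.0129 rx,ry level [-0.0028  0.0046]
```

>>> {"method": "move_arm", "body": {"series": [{"tx":28,"ty":0,"tz":0,"rx":-0.002,"ry":0.003,"rz":-0.006,"fingers":1},{"tx":15,"ty":0,"tz":5,"rx":0,"ry":0.002,"rz":-0.006,"fingers":1},{"tx":6,"ty":0,"tz":10,"rx":0,"ry":0,"rz":0,"fingers":1},{"tx":0,"ty":0,"tz":10,"rx":0,"ry":0,"rz":0,"fingers":1},{"tx":0,"ty":0,"tz":5,"rx":0,"ry":0,"rz":0,"fingers":1},{"tx":0,"ty":0,"tz":0,"rx":0,"ry":0,"rz":0,"fingers":1}]}}

```text
time_s: 14.2
position: [0.5634, 0.3547, 0.2283]
orientation: [0.75, 0.662, -0.005, -0.005]
wrist_force: [0.4, -0.1, -2.2]
opening: 0.0254
```

```bash
python3 to.py 576.2 349.2 150 1.432; python3 - <<'E'
from h import *
s=bot.sense(); im=read_camera('wrist')
c,sn=np.cos(-.139),np.sin(-.139)
def W(u,v,z): return (.5217+c*u-sn*v,.270+sn*u+c*v,z)
for q in([W(a*.083,b*.126,.145) for a,b in((-1,-1),(1,-1),(1,1),(-1,1))],[W(a*.092,b*.135,.145) for a,b in((-1,-1),(1,-1),(1,1),(-1,1))],[W(0,-.126,.078),W(0,.126,.078)],[W(-.083,.043,.078),W(.083,.043,.078)],[W(-.083,-.043,.078),W(.083,-.043,.078)]):
    q=np.array(q); P=np.vstack([np.linspace(q[i],q[(i+1)%len(q)],20) for i in range(len(q))])
    cv2.polylines(im,[np.round(proj('wrist',P,s)).astype(np.int32)],True,(0,255,0),1)
cv2.imwrite('pics/w4.png',im)
E
```

```text
t 14.2 pos [563.4 354.7 228.3] psi 1.4457 tilt [-0.0133  0.0003] F [ 0.4 -0.1 -2.2] open 25.4
tool shift [-3.8 14.4 78.1]
rz 0.0137 rx,ry level [-0.0133  0.0014]
```

View pics/w4.png

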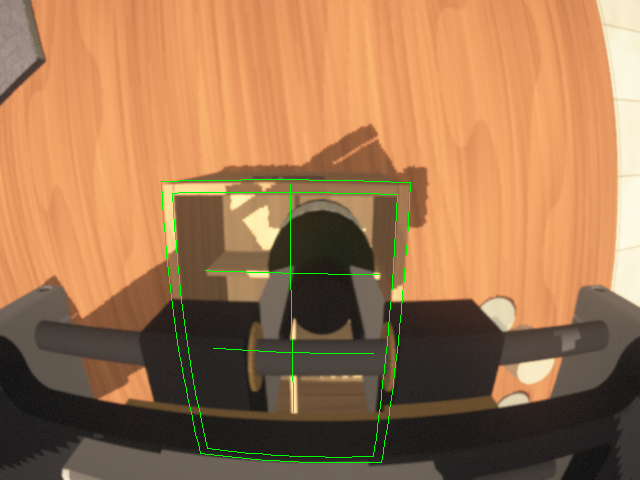

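The case model overlays on the rim and dividers, and the bottle hangs over the far-right cell. It is 14 mm short in tool y, so I'll correct that before going down.

>>> {"method": "move_arm", "body": {"series": [{"tx":-2,"ty":7,"tz":0,"rx":-0.006,"ry":0,"rz":0.006,"fingers":1},{"tx":-1,"ty":6,"tz":0,"rx":-0.006,"ry":0,"rz":0.006,"fingers":1},{"tx":0,"ty":0,"tz":6,"rx":0,"ry":0,"rz":0,"fingers":1},{"tx":0,"ty":0,"tz":6,"rx":0,"ry":0,"rz":0,"fingers":1}]}}

```text
time_s: 14.58
position: [0.5799, 0.3452, 0.2187]
orientation: [0.756, 0.654, 0.001, 0.002]
wrist_force: [0.2, -0.5, -3.8]
opening: 0.026
```

```bash
python3 to.py 576.2 349.2 150 1.432
```

```text
t 14.58 pos [579.9 345.2 218.7] psi 1.4258 tilt [ 0.0044 -0.0009] F [ 0.2 -0.5 -3.8] open 26.0
tool shift [ 3.5 -4.5 68.7]
rz -0.0062 rx,ry level [0.0045 0.0003]
```

>>> {"method": "move_arm", "body": {"series": [{"tx":2,"ty":-2,"tz":12,"rx":0.002,"ry":0,"rz":-0.003,"fingers":1},{"tx":1,"ty":0,"tz":18,"rx":0,"ry":0,"rz":0,"fingers":1},{"tx":1,"ty":1,"tz":18,"rx":0,"ry":0,"rz":0,"fingers":1},{"tx":1,"ty":1,"tz":18,"rx":0,"ry":0,"rz":0,"fingers":1},{"tx":0,"ty":0,"tz":5,"rx":0,"ry":0,"rz":0,"fingers":1}]}}

```text
time_s: 15.0
position: [0.5826, 0.3491, 0.1443]
orientation: [0.756, 0.654, 0.003, 0.001]
wrist_force: [-0.8, -0.0, -3.5]
opening: 0.0255
```

```bash
python3 to.py 576.2 349.2 101 1.432
```

```text
t 15.0 pos [582.6 349.1 144.3] psi 1.4257 tilt [0.0057 0.0016] F [-0.8 -0.  -3.5] open 25.5
tool shift [-0.9 -6.5 43.3]
rz -0.0063 rx,ry level [ 0.0054 -0.0024]
```

>>> {"method": "move_arm", "body": {"series": [{"tx":0,"ty":-4,"tz":5,"rx":0.003,"ry":-0.001,"rz":-0.003,"fingers":1},{"tx":0,"ty":-2,"tz":9,"rx":0,"ry":0,"rz":0,"fingers":1},{"tx":0,"ty":0,"tz":9,"rx":0,"ry":0,"rz":0,"fingers":1},{"tx":0,"ty":0,"tz":6,"rx":0,"ry":0,"rz":0,"fingers":1},{"tx":0,"ty":0,"tz":3,"rx":0,"ry":0,"rz":0,"fingers":1}]}}

```text
time_s: 15.42
position: [0.5752, 0.3501, 0.1087]
orientation: [0.755, 0.655, 0.001, -0.0]
wrist_force: [-0.3, -0.2, -3.1]
opening: 0.0254
```

```bash
python3 to.py 576.2 349.2 101 1.432
```

```text
t 15.42 pos [575.2 350.1 108.7] psi 1.4292 tilt [0.0007 0.0007] F [-0.3 -0.2 -3.1] open 25.4
tool shift [-0.7  1.1  7.7]
rz -0.0028 rx,ry level [ 0.0006 -0.0008]
```

>>> {"method": "move_arm", "body": {"series": [{"tx":0,"ty":0,"tz":3,"rx":0,"ry":0,"rz":0,"fingers":1},{"tx":0,"ty":0,"tz":3,"rx":0,"ry":0,"rz":0,"fingers":1},{"tx":0,"ty":0,"tz":2,"rx":0,"ry":0,"rz":0,"fingers":1},{"tx":0,"ty":0,"tz":1,"rx":0,"ry":0,"rz":0,"fingers":1}]}}

```text
time_s: 15.75
position: [0.576, 0.3507, 0.1004]
orientation: [0.755, 0.655, 0.002, 0.0]
wrist_force: [-2.5, -0.9, 3.8]
opening: 0.0255
```

```bash
python3 to.py 576.2 349.2 101 1.432
```

```text
t 15.75 pos [576.  350.7 100.4] psi 1.4294 tilt [0.0026 0.0019] F [-2.5 -0.9  3.8] open 25.5
tool shift [-1.5  0.4 -0.6]
rz -0.0026 rx,ry level [ 0.0023 -0.0022]
```

>>> {"method": "move_arm", "body": {"series": [{"tx":0,"ty":0,"tz":0,"rx":0,"ry":0,"rz":0,"fingers":0.55},{"tx":0,"ty":0,"tz":0,"rx":0,"ry":0,"rz":0,"fingers":0.55},{"tx":0,"ty":0,"tz":0,"rx":0,"ry":0,"rz":0,"fingers":0.55},{"tx":0,"ty":0,"tz":-4,"rx":0,"ry":0,"rz":0,"fingers":0.55},{"tx":0,"ty":0,"tz":-15,"rx":0,"ry":0,"rz":0,"fingers":0.55},{"tx":0,"ty":0,"tz":-30,"rx":0,"ry":0,"rz":0,"fingers":0.55},{"tx":0,"ty":0,"tz":-30,"rx":0,"ry":0,"rz":0,"fingers":0.55},{"tx":0,"ty":0,"tz":-20,"rx":0,"ry":0,"rz":0,"fingers":0.55}]}}

```text
time_s: 16.42
position: [0.5748, 0.3495, 0.201]
orientation: [0.755, 0.655, -0.0, -0.0]
wrist_force: [0.3, 0.7, 0.2]
opening: 0.0424
```

```bash
python3 to.py 666 -136.5 190 1.432
```

```text
t 16.42 pos [574.8 349.5 201. ] psi 1.429 tilt [-0.001  -0.0003] F [0.3 0.7 0.2] open 42.4
tool shift [-468.3  159.    11. ]
rz -0.003 rx,ry level [-0.001   0.0004]
```

>>> {"method": "move_arm", "body": {"series": [{"tx":-20,"ty":7,"tz":0,"rx":0,"ry":0,"rz":0,"fingers":0.4},{"tx":-37,"ty":13,"tz":0,"rx":0,"ry":0,"rz":0,"fingers":0.4},{"tx":-37,"ty":13,"tz":0,"rx":0,"ry":0,"rz":0,"fingers":0.4},{"tx":-37,"ty":13,"tz":0,"rx":0,"ry":0,"rz":0,"fingers":0.4},{"tx":-37,"ty":13,"tz":0,"rx":0,"ry":0,"rz":0,"fingers":0.4},{"tx":-37,"ty":13,"tz":0,"rx":0,"ry":0,"rz":0,"fingers":0.4},{"tx":-37,"ty":13,"tz":0,"rx":0,"ry":0,"rz":0,"fingers":0.4},{"tx":-37,"ty":13,"tz":0,"rx":0,"ry":0,"rz":0,"fingers":0.4},{"tx":-37,"ty":13,"tz":0,"rx":0,"ry":0,"rz":0,"fingers":0.4},{"tx":-37,"ty":13,"tz":0,"rx":0,"ry":0,"rz":0,"fingers":0.4},{"tx":-37,"ty":13,"tz":0,"rx":0,"ry":0,"rz":0,"fingers":0.4},{"tx":-30,"ty":8,"tz":0,"rx":0,"ry":0,"rz":0,"fingers":0.4}]}}

```text
time_s: 17.42
position: [0.6741, -0.0942, 0.223]
orientation: [0.75, 0.661, 0.018, 0.009]
wrist_force: [-0.3, -0.1, -0.4]
opening: 0.0563
```

```bash
cat > wchk.py <<'E'
from h import *
import sys
s=bot.sense(); im=read_camera('wrist')
for i in range(2,len(sys.argv)-1,2):
    x,y=float(sys.argv[i]),float(sys.argv[i+1])
    p=proj('wrist',bottle_pts(x/1e3,y/1e3),s)[96:]
    cv2.polylines(im,[np.round(p).astype(np.int32)],True,(0,255,0),1)
cv2.imwrite(sys.argv[1],im)
E
python3 to.py 666 -136.5 91 1.432;python3 wchk.py pics/w5.png 666 -136.5 670.5 -22 552.5 -13 470.5 -22.5
```

```text
t 17.42 pos [674.1 -94.2 223. ] psi 1.4449 tilt [0.0388 0.0093] F [-0.3 -0.1 -0.4] open 56.3
tool shift [-44.8  -7.6 131.2]
rz 0.0129 rx,ry level [ 0.0373 -0.0141]
```

View pics/w5.png

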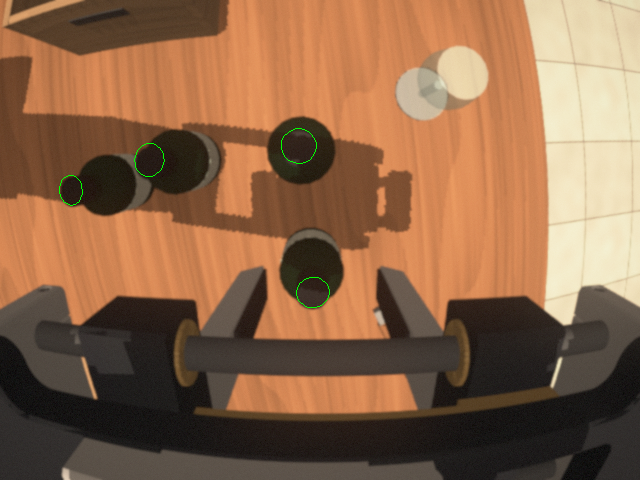

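Rings are again on the caps (target at (313,292)). Levelling and aligning.

>>> {"method": "move_arm", "body": {"series": [{"tx":-15,"ty":-3,"tz":5,"rx":0.018,"ry":-0.007,"rz":0.006,"fingers":0.4},{"tx":-18,"ty":-2,"tz":15,"rx":0.018,"ry":-0.007,"rz":0.006,"fingers":0.4},{"tx":-5,"ty":0,"tz":15,"rx":0,"ry":0,"rz":0,"fingers":0.4},{"tx":0,"ty":0,"tz":15,"rx":0,"ry":0,"rz":0,"fingers":0.4},{"tx":0,"ty":0,"tz":5,"rx":0,"ry":0,"rz":0,"fingers":0.4}]}}

```text
time_s: 17.88
position: [0.667, -0.1471, 0.1696]
orientation: [0.759, 0.651, 0.0, 0.006]
wrist_force: [-0.8, -0.1, -0.6]
opening: 0.0562
```

```bash
python3 to.py 666 -136.5 91 1.432
```

```text
t 17.88 pos [ 667.  -147.1  169.6] psi 1.4187 tilt [ 0.009  -0.0091] F [-0.8 -0.1 -0.6] open 56.2
tool shift [10.9 -3.4 78.5]
rz -0.0133 rx,ry level [0.0102 0.0076]
```

>>> {"method": "move_arm", "body": {"series": [{"tx":4,"ty":-2,"tz":8,"rx":0.005,"ry":0.004,"rz":-0.006,"fingers":0.4},{"tx":4,"ty":-1,"tz":8,"rx":0.004,"ry":0.003,"rz":-0.006,"fingers":0.4},{"tx":0,"ty":0,"tz":8,"rx":0,"ry":0,"rz":0,"fingers":0.4},{"tx":0,"ty":0,"tz":0,"rx":0,"ry":0,"rz":0,"fingers":0.4}]}}

```text
time_s: 18.22
position: [0.664, -0.1365, 0.1413]
orientation: [0.754, 0.657, -0.001, -0.002]
wrist_force: [0.2, 0.8, 0.1]
opening: 0.0565
```

```bash
python3 to.py 666 -136.5 91 1.432
```

```text
t 18.22 pos [ 664.  -136.5  141.3] psi 1.4334 tilt [-0.0034  0.0015] F [0.2 0.8 0.1] open 56.5
tool shift [ 0.2  2.2 50.3]
rz 0.0014 rx,ry level [-0.0035 -0.001 ]
```

>>> {"method": "move_arm", "body": {"series": [{"tx":0,"ty":1,"tz":10,"rx":-0.002,"ry":0,"rz":0,"fingers":0.4},{"tx":1,"ty":1,"tz":12,"rx":0,"ry":0,"rz":0,"fingers":0.4},{"tx":1,"ty":1,"tz":12,"rx":0,"ry":0,"rz":0,"fingers":0.4},{"tx":0,"ty":0,"tz":8,"rx":0,"ry":0,"rz":0,"fingers":0.4},{"tx":0,"ty":0,"tz":3,"rx":0,"ry":0,"rz":0,"fingers":0.4},{"tx":0,"ty":0,"tz":0,"rx":0,"ry":0,"rz":0,"fingers":0.4}]}}

```text
time_s: 18.72
position: [0.6683, -0.1329, 0.0922]
orientation: [0.753, 0.658, 0.0, -0.0]
wrist_force: [-0.5, 0.0, -0.1]
opening: 0.0565
```

```bash
python3 to.py 666 -136.5 91 1.432
```

```text
t 18.72 pos [ 668.3 -132.9   92.2] psi 1.4362 tilt [0.0002 0.0008] F [-0.5  0.  -0.1] open 56.5
tool shift [-3.8 -1.8  1.2]
rz 0.0042 rx,ry level [ 0.0001 -0.0008]
```

>>> {"method": "move_arm", "body": {"series": [{"tx":-3.5,"ty":-1.5,"tz":1,"rx":0,"ry":0,"rz":0.003,"fingers":0.4},{"tx":0,"ty":0,"tz":0,"rx":0,"ry":0,"rz":0,"fingers":1},{"tx":0,"ty":0,"tz":0,"rx":0,"ry":0,"rz":0,"fingers":1},{"tx":0,"ty":0,"tz":0,"rx":0,"ry":0,"rz":0,"fingers":1},{"tx":0,"ty":0,"tz":0,"rx":0,"ry":0,"rz":0,"fingers":1},{"tx":0,"ty":0,"tz":0,"rx":0,"ry":0,"rz":0,"fingers":1},{"tx":0,"ty":0,"tz":0,"rx":0,"ry":0,"rz":0,"fingers":1}]}}

```text
time_s: 19.3
position: [0.6666, -0.1374, 0.0924]
orientation: [0.754, 0.656, 0.001, 0.0]
wrist_force: [0.0, 0.8, -3.4]
opening: 0.0253
```

```bash
python3 to.py 666 -136.5 91 1.432
```

```text
t 19.3 pos [ 666.6 -137.4   92.4] psi 1.4321 tilt [0.0015 0.    ] F [ 0.   0.8 -3.4] open 25.3
tool shift [ 0.8 -0.7  1.4]
rz 0.0001 rx,ry level [ 0.0015 -0.0003]
```

>>> {"method": "move_arm", "body": {"series": [{"tx":0,"ty":0,"tz":-8,"rx":0,"ry":0,"rz":0,"fingers":1},{"tx":0,"ty":0,"tz":-20,"rx":0,"ry":0,"rz":0,"fingers":1},{"tx":0,"ty":0,"tz":-30,"rx":0,"ry":0,"rz":0,"fingers":1},{"tx":0,"ty":0,"tz":-30,"rx":0,"ry":0,"rz":0,"fingers":1},{"tx":0,"ty":0,"tz":-30,"rx":0,"ry":0,"rz":0,"fingers":1},{"tx":0,"ty":0,"tz":-30,"rx":0,"ry":0,"rz":0,"fingers":1},{"tx":0,"ty":0,"tz":-25,"rx":0,"ry":0,"rz":0,"fingers":1}]}}

```text
time_s: 19.88
position: [0.6577, -0.1342, 0.2566]
orientation: [0.754, 0.656, -0.008, -0.014]
wrist_force: [-0.2, 0.1, -3.5]
opening: 0.0257
```

```bash
python3 to.py 491 361.1 270 1.432
```

```text
t 19.88 pos [ 657.7 -134.2  256.6] psi 1.4323 tilt [-0.0299  0.0111] F [-0.2  0.1 -3.5] open 25.7
tool shift [ 467.6 -233.7   -2.9]
rz 0.0003 rx,ry level [-0.0312 -0.0068]
```

>>> {"method": "move_arm", "body": {"series": [{"tx":15,"ty":-8,"tz":-6,"rx":-0.015,"ry":-0.003,"rz":0,"fingers":1},{"tx":28,"ty":-14,"tz":-6,"rx":-0.015,"ry":-0.003,"rz":0,"fingers":1},{"tx":34,"ty":-17,"tz":-2,"rx":0,"ry":0,"rz":0,"fingers":1},{"tx":34,"ty":-17,"tz":-2,"rx":0,"ry":0,"rz":0,"fingers":1},{"tx":34,"ty":-17,"tz":0,"rx":0,"ry":0,"rz":0,"fingers":1},{"tx":34,"ty":-17,"tz":0,"rx":0,"ry":0,"rz":0,"fingers":1},{"tx":34,"ty":-17,"tz":0,"rx":0,"ry":0,"rz":0,"fingers":1},{"tx":34,"ty":-17,"tz":0,"rx":0,"ry":0,"rz":0,"fingers":1},{"tx":34,"ty":-17,"tz":0,"rx":0,"ry":0,"rz":0,"fingers":1},{"tx":34,"ty":-17,"tz":0,"rx":0,"ry":0,"rz":0,"fingers":1},{"tx":34,"ty":-17,"tz":0,"rx":0,"ry":0,"rz":0,"fingers":1},{"tx":34,"ty":-17,"tz":0,"rx":0,"ry":0,"rz":0,"fingers":1}]}}

```text
time_s: 20.88
position: [0.5194, 0.2781, 0.2792]
orientation: [0.76, 0.65, 0.003, 0.008]
wrist_force: [0.2, -0.2, -4.0]
opening: 0.0256
```

```bash
python3 to.py 491 361.1 260 1.432
```

```text
t 20.88 pos [519.4 278.1 279.2] psi 1.4158 tilt [ 0.014  -0.0081] F [ 0.2 -0.2 -4. ] open 25.6
tool shift [ 77.8 -41.1  18.1]
rz -0.0162 rx,ry level [0.0151 0.0059]
```

>>> {"method": "move_arm", "body": {"series": [{"tx":30,"ty":-15,"tz":5,"rx":0.007,"ry":0.003,"rz":-0.006,"fingers":1},{"tx":24,"ty":-13,"tz":5,"rx":0.007,"ry":0.003,"rz":-0.006,"fingers":1},{"tx":10,"ty":-6,"tz":3,"rx":0,"ry":0,"rz":0,"fingers":1},{"tx":2,"ty":0,"tz":0,"rx":0,"ry":0,"rz":0,"fingers":1},{"tx":0,"ty":0,"tz":0,"rx":0,"ry":0,"rz":0,"fingers":1}]}}

```text
time_s: 21.3
position: [0.4876, 0.3589, 0.2646]
orientation: [0.752, 0.66, -0.001, -0.002]
wrist_force: [-0.2, -0.5, -4.1]
opening: 0.0259
```

```bash
python3 to.py 491 361.1 200 1.432
```

```text
t 21.3 pos [487.6 358.9 264.6] psi 1.4404 tilt [-0.0036  0.0015] F [-0.2 -0.5 -4.1] open 25.9
tool shift [ 2.6  3.3 64.5]
rz 0.0084 rx,ry level [-0.0037 -0.0011]
```

>>> {"method": "move_arm", "body": {"series": [{"tx":1,"ty":2,"tz":10,"rx":-0.002,"ry":0,"rz":0.004,"fingers":1},{"tx":1,"ty":1,"tz":18,"rx":0,"ry":0,"rz":0.003,"fingers":1},{"tx":1,"ty":0,"tz":18,"rx":0,"ry":0,"rz":0,"fingers":1},{"tx":1,"ty":0,"tz":12,"rx":0,"ry":0,"rz":0,"fingers":1},{"tx":0,"ty":0,"tz":4,"rx":0,"ry":0,"rz":0,"fingers":1}]}}

```text
time_s: 21.72
position: [0.4971, 0.3561, 0.2016]
orientation: [0.757, 0.653, 0.002, 0.002]
wrist_force: [-0.4, -0.5, -4.6]
opening: 0.0255
```

```bash
python3 to.py 491 361.1 101 1.432
```

```text
t 21.72 pos [497.1 356.1 201.6] psi 1.4238 tilt [ 0.006  -0.0002] F [-0.4 -0.5 -4.6] open 25.5
tool shift [  4.   -7.4 100.6]
rz -0.0082 rx,ry level [ 0.006  -0.0007]
```

>>> {"method": "move_arm", "body": {"series": [{"tx":2,"ty":-4,"tz":3,"rx":0.003,"ry":0,"rz":-0.004,"fingers":1},{"tx":2,"ty":-3,"tz":6,"rx":0.002,"ry":0,"rz":-0.004,"fingers":1},{"tx":1,"ty":0,"tz":12,"rx":0,"ry":0,"rz":0,"fingers":1},{"tx":1,"ty":0,"tz":16,"rx":0,"ry":0,"rz":0,"fingers":1},{"tx":1,"ty":0,"tz":14,"rx":0,"ry":0,"rz":0,"fingers":1},{"tx":0,"ty":0,"tz":5,"rx":0,"ry":0,"rz":0,"fingers":1}]}}

```text
time_s: 22.22
position: [0.4943, 0.3627, 0.1441]
orientation: [0.756, 0.655, 0.003, 0.001]
wrist_force: [-0.7, -0.0, -4.0]
opening: 0.0257
```

```bash
python3 to.py 491 361.1 101 1.432
```

```text
t 22.22 pos [494.3 362.7 144.1] psi 1.4277 tilt [0.006  0.0023] F [-0.7 -0.  -4. ] open 25.7
tool shift [-2.1 -3.3 43. ]
rz -0.0043 rx,ry level [ 0.0056 -0.0031]
```

>>> {"method": "move_arm", "body": {"series": [{"tx":-1,"ty":-2,"tz":6,"rx":0.003,"ry":-0.001,"rz":-0.002,"fingers":1},{"tx":0,"ty":-1,"tz":10,"rx":0.001,"ry":-0.001,"rz":0,"fingers":1},{"tx":0,"ty":0,"tz":10,"rx":0,"ry":0,"rz":0,"fingers":1},{"tx":0,"ty":0,"tz":6,"rx":0,"ry":0,"rz":0,"fingers":1},{"tx":0,"ty":0,"tz":3,"rx":0,"ry":0,"rz":0,"fingers":1},{"tx":0,"ty":0,"tz":1,"rx":0,"ry":0,"rz":0,"fingers":1}]}}

```text
time_s: 22.72
position: [0.4912, 0.3625, 0.1046]
orientation: [0.755, 0.656, 0.001, 0.0]
wrist_force: [-0.3, 0.1, -3.7]
opening: 0.0255
```

```bash
python3 to.py 491 361.1 101 1.432
```

```text
t 22.72 pos [491.2 362.5 104.6] psi 1.4306 tilt [0.002  0.0009] F [-0.3  0.1 -3.7] open 25.5
tool shift [-1.4  0.   3.6]
rz -0.0014 rx,ry level [ 0.0019 -0.0012]
```

Touch down, release and rise in one go; about 4 mm remains.

>>> {"method": "move_arm", "body": {"series": [{"tx":0,"ty":0,"tz":2,"rx":0,"ry":0,"rz":0,"fingers":1},{"tx":0,"ty":0,"tz":2,"rx":0,"ry":0,"rz":0,"fingers":1},{"tx":0,"ty":0,"tz":1,"rx":0,"ry":0,"rz":0,"fingers":1}]}}

```text
time_s: 22.97
position: [0.4919, 0.3628, 0.1002]
orientation: [0.755, 0.656, 0.002, 0.001]
wrist_force: [-1.5, -2.0, 0.9]
opening: 0.0253
```

```bash
python3 to.py 491 361.1 101 1.432
```

```text
t 22.97 pos [491.9 362.8 100.2] psi 1.4307 tilt [0.0034 0.0016] F [-1.5 -2.   0.9] open 25.3
tool shift [-1.9 -0.7 -0.8]
rz -0.0013 rx,ry level [ 0.0031 -0.0021]
```

>>> {"method": "move_arm", "body": {"series": [{"tx":0,"ty":0,"tz":0.5,"rx":0,"ry":0,"rz":0,"fingers":0.55},{"tx":0,"ty":0,"tz":0,"rx":0,"ry":0,"rz":0,"fingers":0.55},{"tx":0,"ty":0,"tz":0,"rx":0,"ry":0,"rz":0,"fingers":0.55},{"tx":0,"ty":0,"tz":-4,"rx":0,"ry":0,"rz":0,"fingers":0.55},{"tx":0,"ty":0,"tz":-15,"rx":0,"ry":0,"rz":0,"fingers":0.55},{"tx":0,"ty":0,"tz":-30,"rx":0,"ry":0,"rz":0,"fingers":0.55},{"tx":0,"ty":0,"tz":-30,"rx":0,"ry":0,"rz":0,"fingers":0.55},{"tx":0,"ty":0,"tz":-20,"rx":0,"ry":0,"rz":0,"fingers":0.55}]}}

```text
time_s: 23.63
position: [0.4915, 0.3624, 0.2026]
orientation: [0.755, 0.656, 0.001, 0.0]
wrist_force: [-0.4, 0.3, 0.5]
opening: 0.0422
```

```bash
python3 to.py 670.5 -22 200 1.432; python3 - <<'E'
from h import *
for c in('top','scene'):
    cv2.imwrite(f'pics/{c}6.png',read_camera(c)); print(bottles(c,.2))
print(lid('scene',.008,-.139))
E
```

```text
t 23.63 pos [491.5 362.4 202.6] psi 1.4304 tilt [0.0029 0.0013] F [-0.4  0.3  0.5] open 42.2
tool shift [-355.6  231.1    2.7]
rz -0.0016 rx,ry level [ 0.0027 -0.0016]
[(0.96, np.float64(553.4), np.float64(-13.3), np.float64(0.944)), (0.89, np.float64(493.4), np.float64(366.3), np.float64(0.842)), (0.7, np.float64(472.7), np.float64(-20.5), np.float64(0.91)), (0.66, np.float64(577.9), np.float64(357.3), np.float64(0.923)), (0.56, np.float64(671.3), np.float64(-21.4), np.float64(0.973))]
[(0.95, np.float64(565.9), np.float64(357.5), np.float64(0.567)), (0.92, np.float64(552.6), np.float64(-14.2), np.float64(0.925)), (0.78, np.float64(471.1), np.float64(-22.9), np.float64(0.877)), (0.72, np.float64(670.7), np.float64(-23.0), np.float64(0.927)), (0.71, np.float64(484.9), np.float64(366.8), np.float64(0.826))]
(0.7, array([ 0.5183,  0.2824, -0.1781]), np.float64(0.585))
```

View pics/scene6.png

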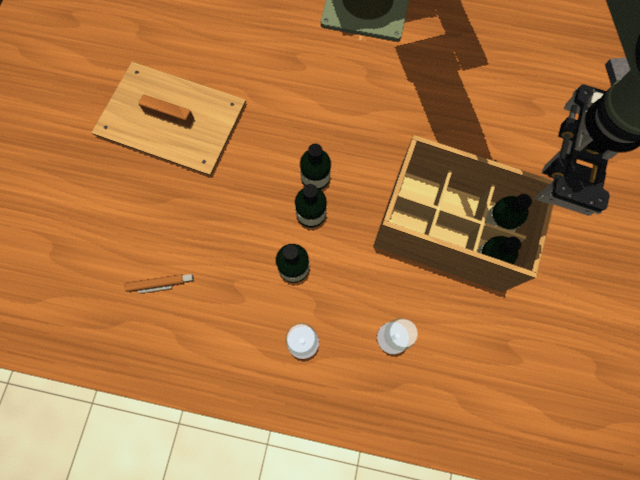

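Both far cells are filled with upright bottles, and three bottles are left on the table. Next is the one at (671,-22).

>>> {"method": "move_arm", "body": {"series": [{"tx":-16,"ty":10,"tz":0,"rx":0,"ry":0,"rz":0,"fingers":0.4},{"tx":-31,"ty":20,"tz":0,"rx":0,"ry":0,"rz":0,"fingers":0.4},{"tx":-31,"ty":20,"tz":0,"rx":0,"ry":0,"rz":0,"fingers":0.4},{"tx":-31,"ty":20,"tz":0,"rx":0,"ry":0,"rz":0,"fingers":0.4},{"tx":-31,"ty":20,"tz":0,"rx":0,"ry":0,"rz":0,"fingers":0.4},{"tx":-31,"ty":20,"tz":0,"rx":0,"ry":0,"rz":0,"fingers":0.4},{"tx":-31,"ty":20,"tz":0,"rx":0,"ry":0,"rz":0,"fingers":0.4},{"tx":-31,"ty":20,"tz":0,"rx":0,"ry":0,"rz":0,"fingers":0.4},{"tx":-31,"ty":20,"tz":0,"rx":0,"ry":0,"rz":0,"fingers":0.4},{"tx":-31,"ty":20,"tz":0,"rx":0,"ry":0,"rz":0,"fingers":0.4},{"tx":-31,"ty":20,"tz":0,"rx":0,"ry":0,"rz":0,"fingers":0.4},{"tx":-15,"ty":10,"tz":0,"rx":0,"ry":0,"rz":0,"fingers":0.4}]}}

```text
time_s: 24.88
position: [0.6495, -0.019, 0.1654]
orientation: [0.751, 0.66, -0.02, -0.015]
wrist_force: [0.1, 1.1, -0.1]
opening: 0.0566
```

```bash
python3 to.py 670.5 -22 91 1.432
```

```text
t 24.88 pos [649.5 -19.  165.4] psi 1.4428 tilt [-0.0499 -0.0044] F [ 0.1  1.1 -0.1] open 56.6
tool shift [ 0.5 24.8 73.3]
rz 0.0108 rx,ry level [-0.0489  0.0107]
```

>>> {"method": "move_arm", "body": {"series": [{"tx":0,"ty":8,"tz":0,"rx":-0.023,"ry":0.005,"rz":0.005,"fingers":0.4},{"tx":0,"ty":7,"tz":0,"rx":-0.023,"ry":0.005,"rz":0.005,"fingers":0.4},{"tx":0,"ty":4,"tz":5,"rx":0,"ry":0,"rz":0,"fingers":0.4},{"tx":0,"ty":0,"tz":5,"rx":0,"ry":0,"rz":0,"fingers":0.4},{"tx":0,"ty":0,"tz":0,"rx":0,"ry":0,"rz":0,"fingers":0.4}]}}

```text
time_s: 25.3
position: [0.6647, -0.024, 0.1429]
orientation: [0.757, 0.654, -0.005, -0.006]
wrist_force: [-0.2, -0.6, -0.1]
opening: 0.0563
```

```bash
python3 to.py 670.5 -22 91 1.432; python3 wchk.py pics/w7.png 671 -22.5 553 -13.5 471 -22
```

```text
t 25.3 pos [664.7 -24.  142.9] psi 1.4247 tilt [-0.0154  0.0031] F [-0.2 -0.6 -0.1] open 56.3
tool shift [ 2.8  6.2 51.8]
rz -0.0073 rx,ry level [-0.0157 -0.0009]
```

View pics/w7.png

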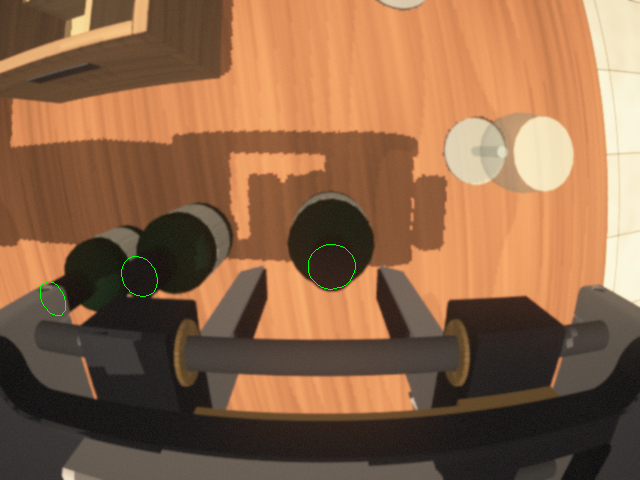

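The ring sits on the cap at (332,267), and the glass is well clear of the hand. Going down.

>>> {"method": "move_arm", "body": {"series": [{"tx":1,"ty":3,"tz":4,"rx":-0.008,"ry":0,"rz":-0.004,"fingers":0.4},{"tx":1,"ty":2,"tz":8,"rx":-0.006,"ry":0,"rz":-0.003,"fingers":0.4},{"tx":0,"ty":1,"tz":10,"rx":0,"ry":0,"rz":0,"fingers":0.4},{"tx":0,"ty":1,"tz":12,"rx":0,"ry":0,"rz":0,"fingers":0.4},{"tx":0,"ty":0,"tz":8,"rx":0,"ry":0,"rz":0,"fingers":0.4},{"tx":0,"ty":0,"tz":3,"rx":0,"ry":0,"rz":0,"fingers":0.4},{"tx":0,"ty":0,"tz":0,"rx":0,"ry":0,"rz":0,"fingers":0.4}]}}

```text
time_s: 25.93
position: [0.671, -0.0182, 0.0926]
orientation: [0.752, 0.659, -0.0, -0.001]
wrist_force: [0.0, -0.8, -0.3]
opening: 0.0564
```

```bash
python3 to.py 671 -22 91 1.432
```

```text
t 25.93 pos [671.  -18.2  92.6] psi 1.4382 tilt [-0.002   0.0019] F [ 0.  -0.8 -0.3] open 56.4
tool shift [-3.8  0.5  1.6]
rz 0.0062 rx,ry level [-0.0022 -0.0016]
```

>>> {"method": "move_arm", "body": {"series": [{"tx":-3.5,"ty":0,"tz":1,"rx":-0.001,"ry":-0.001,"rz":0.004,"fingers":0.4},{"tx":0,"ty":0,"tz":0,"rx":0,"ry":0,"rz":0,"fingers":1},{"tx":0,"ty":0,"tz":0,"rx":0,"ry":0,"rz":0,"fingers":1},{"tx":0,"ty":0,"tz":0,"rx":0,"ry":0,"rz":0,"fingers":1},{"tx":0,"ty":0,"tz":0,"rx":0,"ry":0,"rz":0,"fingers":1},{"tx":0,"ty":0,"tz":0,"rx":0,"ry":0,"rz":0,"fingers":1},{"tx":0,"ty":0,"tz":0,"rx":0,"ry":0,"rz":0,"fingers":1}]}}

```text
time_s: 26.52
position: [0.6711, -0.0228, 0.0923]
orientation: [0.754, 0.657, 0.0, 0.0]
wrist_force: [-0.1, -0.2, -2.9]
opening: 0.0251
```

```bash
python3 to.py 671 -22 91 1.432
```

```text
t 26.52 pos [671.1 -22.8  92.3] psi 1.4328 tilt [0.0003 0.0003] F [-0.1 -0.2 -2.9] open 25.1
tool shift [ 0.8 -0.3  1.3]
rz 0.0008 rx,ry level [ 0.0003 -0.0003]
```

Lift, then go to cell_4 (564.3, 264).

>>> {"method": "move_arm", "body": {"series": [{"tx":0,"ty":0,"tz":-8,"rx":0,"ry":0,"rz":0,"fingers":1},{"tx":0,"ty":0,"tz":-20,"rx":0,"ry":0,"rz":0,"fingers":1},{"tx":0,"ty":0,"tz":-30,"rx":0,"ry":0,"rz":0,"fingers":1},{"tx":0,"ty":0,"tz":-30,"rx":0,"ry":0,"rz":0,"fingers":1},{"tx":0,"ty":0,"tz":-30,"rx":0,"ry":0,"rz":0,"fingers":1},{"tx":0,"ty":0,"tz":-30,"rx":0,"ry":0,"rz":0,"fingers":1},{"tx":0,"ty":0,"tz":-25,"rx":0,"ry":0,"rz":0,"fingers":1}]}}

```text
time_s: 27.1
position: [0.6627, -0.0213, 0.259]
orientation: [0.754, 0.657, -0.009, -0.012]
wrist_force: [0.2, -0.2, -2.9]
opening: 0.0253
```

```bash
python3 to.py 564.3 264 270 1.432
```

```text
t 27.1 pos [662.7 -21.3 259. ] psi 1.4331 tilt [-0.0294  0.0052] F [ 0.2 -0.2 -2.9] open 25.3
tool shift [ 269.1 -136.9   -6.6]
rz 0.0011 rx,ry level [-0.0298 -0.0011]
```

>>> {"method": "move_arm", "body": {"series": [{"tx":15,"ty":-8,"tz":-4,"rx":-0.015,"ry":0,"rz":0,"fingers":1},{"tx":28,"ty":-14,"tz":-4,"rx":-0.015,"ry":0,"rz":0,"fingers":1},{"tx":34,"ty":-17,"tz":-2,"rx":0,"ry":0,"rz":0,"fingers":1},{"tx":34,"ty":-17,"tz":0,"rx":0,"ry":0,"rz":0,"fingers":1},{"tx":34,"ty":-17,"tz":0,"rx":0,"ry":0,"rz":0,"fingers":1},{"tx":34,"ty":-17,"tz":0,"rx":0,"ry":0,"rz":0,"fingers":1},{"tx":34,"ty":-17,"tz":0,"rx":0,"ry":0,"rz":0,"fingers":1},{"tx":26,"ty":-13,"tz":0,"rx":0,"ry":0,"rz":0,"fingers":1},{"tx":10,"ty":-6,"tz":0,"rx":0,"ry":0,"rz":0,"fingers":1},{"tx":0,"ty":0,"tz":0,"rx":0,"ry":0,"rz":0,"fingers":1}]}}

```text
time_s: 27.93
position: [0.5719, 0.2501, 0.2806]
orientation: [0.756, 0.654, 0.006, 0.007]
wrist_force: [-0.1, -0.1, -3.4]
opening: 0.0256
```

```bash
python3 to.py 564.3 264 200 1.432
```

```text
t 27.93 pos [571.9 250.1 280.6] psi 1.4265 tilt [ 0.0186 -0.0017] F [-0.1 -0.1 -3.4] open 25.6
tool shift [ 12.6 -11.   80.4]
rz -0.0055 rx,ry level [ 0.0187 -0.001 ]
```

>>> {"method": "move_arm", "body": {"series": [{"tx":5,"ty":-4,"tz":5,"rx":0.009,"ry":0,"rz":-0.003,"fingers":1},{"tx":5,"ty":-3,"tz":12,"rx":0.009,"ry":0,"rz":-0.002,"fingers":1},{"tx":1,"ty":0,"tz":18,"rx":0,"ry":0,"rz":0,"fingers":1},{"tx":1,"ty":0,"tz":18,"rx":0,"ry":0,"rz":0,"fingers":1},{"tx":1,"ty":0,"tz":14,"rx":0,"ry":0,"rz":0,"fingers":1},{"tx":0,"ty":0,"tz":5,"rx":0,"ry":0,"rz":0,"fingers":1}]}}

```text
time_s: 28.43
position: [0.5702, 0.2582, 0.2042]
orientation: [0.757, 0.654, -0.0, 0.001]
wrist_force: [-1.3, -0.1, -2.4]
opening: 0.0255
```

```bash
python3 to.py 564.3 264 101 1.432
```

```text
t 28.43 pos [570.2 258.2 204.2] psi 1.4247 tilt [ 0.0017 -0.002 ] F [-1.3 -0.1 -2.4] open 25.5
tool shift [  5.1  -6.9 103.2]
rz -0.0073 rx,ry level [0.0019 0.0018]
```

>>> {"method": "move_arm", "body": {"series": [{"tx":3,"ty":-4,"tz":3,"rx":0.001,"ry":0.001,"rz":-0.004,"fingers":1},{"tx":2,"ty":-3,"tz":6,"rx":0.001,"ry":0,"rz":-0.003,"fingers":1},{"tx":1,"ty":0,"tz":12,"rx":0,"ry":0,"rz":0,"fingers":1},{"tx":1,"ty":0,"tz":16,"rx":0,"ry":0,"rz":0,"fingers":1},{"tx":0,"ty":0,"tz":16,"rx":0,"ry":0,"rz":0,"fingers":1},{"tx":0,"ty":0,"tz":5,"rx":0,"ry":0,"rz":0,"fingers":1}]}}

```text
time_s: 28.93
position: [0.5661, 0.2628, 0.1419]
orientation: [0.756, 0.654, -0.0, 0.001]
wrist_force: [-0.6, -0.5, -2.9]
opening: 0.0256
```

```bash
python3 to.py 564.3 264 101 1.432
```

```text
t 28.93 pos [566.1 262.8 141.9] psi 1.4262 tilt [ 0.0006 -0.0012] F [-0.6 -0.5 -2.9] open 25.6
tool shift [ 0.9 -2.  40.9]
rz -0.0058 rx,ry level [0.0008 0.0011]
```

>>> {"method": "move_arm", "body": {"series": [{"tx":0,"ty":-1,"tz":6,"rx":0,"ry":0,"rz":-0.003,"fingers":1},{"tx":0,"ty":-1,"tz":10,"rx":0,"ry":0,"rz":-0.002,"fingers":1},{"tx":0,"ty":0,"tz":10,"rx":0,"ry":0,"rz":0,"fingers":1},{"tx":0,"ty":0,"tz":6,"rx":0,"ry":0,"rz":0,"fingers":1},{"tx":0,"ty":0,"tz":2,"rx":0,"ry":0,"rz":0,"fingers":1},{"tx":0,"ty":0,"tz":0,"rx":0,"ry":0,"rz":0,"fingers":1}]}}

```text
time_s: 29.43
position: [0.5644, 0.2633, 0.1048]
orientation: [0.754, 0.656, 0.0, 0.001]
wrist_force: [-0.6, -0.6, -3.2]
opening: 0.0255
```

```bash
python3 to.py 564.3 264 101 1.432
```

```text
t 29.43 pos [564.4 263.3 104.8] psi 1.4318 tilt [ 0.0016 -0.0009] F [-0.6 -0.6 -3.2] open 25.5
tool shift [ 0.7 -0.3  3.8]
rz -0.0002 rx,ry level [0.0017 0.0007]
```

>>> {"method": "move_arm", "body": {"series": [{"tx":0,"ty":0,"tz":2,"rx":0,"ry":0,"rz":0,"fingers":1},{"tx":0,"ty":0,"tz":2,"rx":0,"ry":0,"rz":0,"fingers":1},{"tx":0,"ty":0,"tz":1,"rx":0,"ry":0,"rz":0,"fingers":1},{"tx":0,"ty":0,"tz":0.5,"rx":0,"ry":0,"rz":0,"fingers":1}]}}

```text
time_s: 29.77
position: [0.5659, 0.2637, 0.1005]
orientation: [0.755, 0.656, 0.002, 0.002]
wrist_force: [-0.5, -0.7, -2.9]
opening: 0.0253
```

```bash
python3 to.py 564.3 264 101 1.432
```

```text
t 29.77 pos [565.9 263.7 100.5] psi 1.4318 tilt [0.0047 0.    ] F [-0.5 -0.7 -2.9] open 25.3
tool shift [ 0.1 -1.6 -0.5]
rz -0.0002 rx,ry level [ 0.0047 -0.0007]
```

>>> {"method": "move_arm", "body": {"series": [{"tx":0,"ty":0,"tz":1.5,"rx":0.003,"ry":0,"rz":0,"fingers":1},{"tx":0,"ty":0,"tz":1.5,"rx":0,"ry":0,"rz":0,"fingers":1}]}}

```text
time_s: 29.93
position: [0.5664, 0.2641, 0.1002]
orientation: [0.754, 0.656, 0.001, 0.0]
wrist_force: [-4.0, -1.1, 7.1]
opening: 0.0257
```

```bash
python3 to.py 564.3 264 101 1.432
```

```text
t 29.93 pos [566.4 264.1 100.2] psi 1.432 tilt [0.0027 0.001 ] F [-4.  -1.1  7.1] open 25.7
tool shift [-0.4 -2.1 -0.8]
rz -0.0 rx,ry level [ 0.0025 -0.0014]
```

Floor contact. Release and rise, then on to the bottle at (553,-13.5).

>>> {"method": "move_arm", "body": {"series": [{"tx":0,"ty":0,"tz":0,"rx":0,"ry":0,"rz":0,"fingers":0.55},{"tx":0,"ty":0,"tz":0,"rx":0,"ry":0,"rz":0,"fingers":0.55},{"tx":0,"ty":0,"tz":0,"rx":0,"ry":0,"rz":0,"fingers":0.55},{"tx":0,"ty":0,"tz":-4,"rx":0,"ry":0,"rz":0,"fingers":0.55},{"tx":0,"ty":0,"tz":-15,"rx":0,"ry":0,"rz":0,"fingers":0.55},{"tx":0,"ty":0,"tz":-30,"rx":0,"ry":0,"rz":0,"fingers":0.55},{"tx":0,"ty":0,"tz":-30,"rx":0,"ry":0,"rz":0,"fingers":0.55},{"tx":0,"ty":0,"tz":-20,"rx":0,"ry":0,"rz":0,"fingers":0.55}]}}

```text
time_s: 30.6
position: [0.5643, 0.2631, 0.1986]
orientation: [0.755, 0.656, -0.002, -0.001]
wrist_force: [0.5, -0.0, -0.8]
opening: 0.042
```

```bash
python3 to.py 553 -13.5 200 1.432; python3 - <<'E'
from h import *
for c in('top','scene'):
    cv2.imwrite(f'pics/{c}8.png',read_camera(c)); print(bottles(c,.2))
E
```

```text
t 30.6 pos [564.3 263.1 198.6] psi 1.4316 tilt [-0.0034 -0.0011] F [ 0.5 -0.  -0.8] open 42.0
tool shift [-275.5   27.1   -1.1]
rz -0.0004 rx,ry level [-0.0033  0.0015]
[(0.76, np.float64(470.7), np.float64(-22.6), np.float64(0.901)), (0.73, np.float64(568.9), np.float64(267.7), np.float64(0.918))]
[(0.96, np.float64(569.9), np.float64(356.0), np.float64(0.29)), (0.93, np.float64(558.4), np.float64(266.7), np.float64(0.502)), (0.83, np.float64(467.6), np.float64(-23.8), np.float64(0.895)), (0.63, np.float64(550.9), np.float64(-15.7), np.float64(0.952))]
```

View pics/scene8.png

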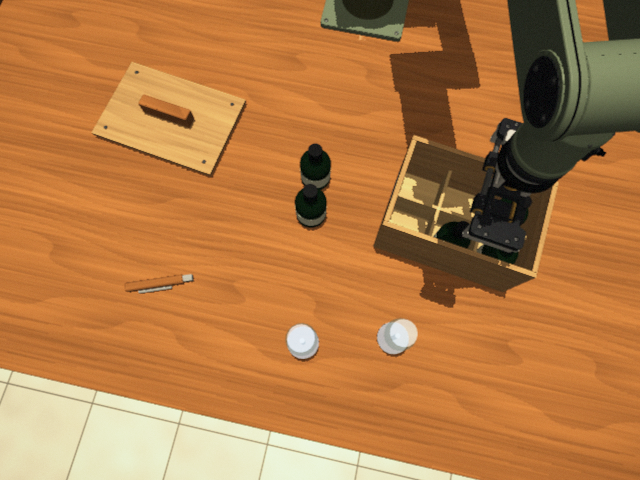

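Two bottles are left at (315,168) and (311,206). Everything else is unchanged.

>>> {"method": "move_arm", "body": {"series": [{"tx":-18,"ty":2,"tz":0,"rx":0,"ry":0,"rz":0,"fingers":0.4},{"tx":-33,"ty":3,"tz":0,"rx":0,"ry":0,"rz":0,"fingers":0.4},{"tx":-33,"ty":3,"tz":0,"rx":0,"ry":0,"rz":0,"fingers":0.4},{"tx":-33,"ty":3,"tz":0,"rx":0,"ry":0,"rz":0,"fingers":0.4},{"tx":-33,"ty":3,"tz":0,"rx":0,"ry":0,"rz":0,"fingers":0.4},{"tx":-33,"ty":3,"tz":0,"rx":0,"ry":0,"rz":0,"fingers":0.4},{"tx":-33,"ty":3,"tz":0,"rx":0,"ry":0,"rz":0,"fingers":0.4},{"tx":-26,"ty":2,"tz":0,"rx":0,"ry":0,"rz":0,"fingers":0.4},{"tx":-12,"ty":1,"tz":5,"rx":0,"ry":0,"rz":0,"fingers":0.4},{"tx":0,"ty":0,"tz":5,"rx":0,"ry":0,"rz":0,"fingers":0.4}]}}

```text
time_s: 31.63
position: [0.5367, -0.0011, 0.1621]
orientation: [0.753, 0.658, -0.016, -0.013]
wrist_force: [-0.8, 1.0, -0.5]
opening: 0.0566
```

```bash
python3 to.py 553 -13.5 91 1.432; python3 wchk.py pics/w9.png 553 -13.5 471 -22
```

```text
t 31.63 pos [536.7  -1.1 162.1] psi 1.4375 tilt [-0.0417 -0.0019] F [-0.8  1.  -0.5] open 56.6
tool shift [-9.6 20.7 70.3]
rz 0.0055 rx,ry level [-0.041   0.0074]
```

View pics/w9.png

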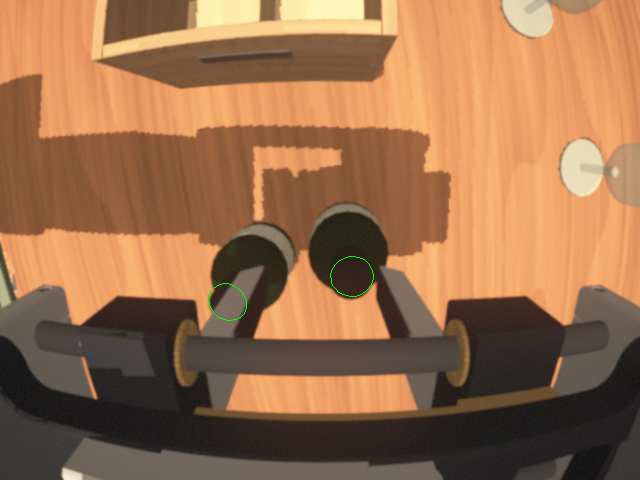

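Ring on the cap at (352,276). The left finger will pass between the two necks with about 28 mm to spare.

>>> {"method": "move_arm", "body": {"series": [{"tx":-4,"ty":7,"tz":0,"rx":-0.02,"ry":0.003,"rz":0.003,"fingers":0.45},{"tx":-4,"ty":7,"tz":0,"rx":-0.02,"ry":0.003,"rz":0.002,"fingers":0.45},{"tx":0,"ty":3,"tz":3,"rx":0,"ry":0,"rz":0,"fingers":0.45},{"tx":0,"ty":0,"tz":5,"rx":0,"ry":0,"rz":0,"fingers":0.45},{"tx":0,"ty":0,"tz":0,"rx":0,"ry":0,"rz":0,"fingers":0.45}]}}

```text
time_s: 32.1
position: [0.5508, -0.0067, 0.1472]
orientation: [0.753, 0.658, -0.002, -0.003]
wrist_force: [-0.8, 0.7, -1.1]
opening: 0.0516
```

```bash
python3 to.py 553 -13.5 91 1.432
```

```text
t 32.1 pos [550.8  -6.7 147.2] psi 1.4366 tilt [-0.0065  0.0025] F [-0.8  0.7 -1.1] open 51.6
tool shift [-6.6  3.5 56.1]
rz 0.0046 rx,ry level [-0.0068 -0.0016]
```

>>> {"method": "move_arm", "body": {"series": [{"tx":-3,"ty":2,"tz":6,"rx":-0.003,"ry":-0.001,"rz":0.002,"fingers":0.45},{"tx":-2,"ty":1,"tz":10,"rx":-0.003,"ry":0,"rz":0.002,"fingers":0.45},{"tx":0,"ty":0,"tz":14,"rx":0,"ry":0,"rz":0,"fingers":0.45},{"tx":0,"ty":0,"tz":12,"rx":0,"ry":0,"rz":0,"fingers":0.45},{"tx":0,"ty":0,"tz":7,"rx":0,"ry":0,"rz":0,"fingers":0.45},{"tx":0,"ty":0,"tz":3,"rx":0,"ry":0,"rz":0,"fingers":0.45},{"tx":0,"ty":0,"tz":0,"rx":0,"ry":0,"rz":0,"fingers":0.45}]}}

```text
time_s: 32.68
position: [0.554, -0.0105, 0.0907]
orientation: [0.753, 0.658, 0.001, 0.0]
wrist_force: [-0.0, 0.2, 0.3]
opening: 0.0516
```

```bash
python3 to.py 553 -13.5 91 1.432
```

```text
t 32.68 pos [554.  -10.5  90.7] psi 1.4358 tilt [0.0015 0.0004] F [-0.   0.2  0.3] open 51.6
tool shift [-3.1 -0.5 -0.3]
rz 0.0038 rx,ry level [ 0.0014 -0.0006]
```

>>> {"method": "move_arm", "body": {"series": [{"tx":-3,"ty":0,"tz":-1,"rx":0.001,"ry":0,"rz":0.003,"fingers":0.45},{"tx":0,"ty":0,"tz":0,"rx":0,"ry":0,"rz":0,"fingers":1},{"tx":0,"ty":0,"tz":0,"rx":0,"ry":0,"rz":0,"fingers":1},{"tx":0,"ty":0,"tz":0,"rx":0,"ry":0,"rz":0,"fingers":1},{"tx":0,"ty":0,"tz":0,"rx":0,"ry":0,"rz":0,"fingers":1},{"tx":0,"ty":0,"tz":0,"rx":0,"ry":0,"rz":0,"fingers":1},{"tx":0,"ty":0,"tz":0,"rx":0,"ry":0,"rz":0,"fingers":1}]}}

```text
time_s: 33.27
position: [0.5542, -0.014, 0.0933]
orientation: [0.754, 0.657, 0.001, 0.001]
wrist_force: [0.0, -0.2, -2.1]
opening: 0.0259
```

```bash
python3 to.py 553 -13.5 91 1.432
```

```text
t 33.27 pos [554.2 -14.   93.3] psi 1.4324 tilt [0.0023 0.0001] F [ 0.  -0.2 -2.1] open 25.9
tool shift [ 0.3 -1.3  2.3]
rz 0.0004 rx,ry level [ 0.0023 -0.0005]
```

>>> {"method": "move_arm", "body": {"series": [{"tx":0,"ty":0,"tz":-8,"rx":0,"ry":0,"rz":0,"fingers":1},{"tx":0,"ty":0,"tz":-20,"rx":0,"ry":0,"rz":0,"fingers":1},{"tx":0,"ty":0,"tz":-30,"rx":0,"ry":0,"rz":0,"fingers":1},{"tx":0,"ty":0,"tz":-30,"rx":0,"ry":0,"rz":0,"fingers":1},{"tx":0,"ty":0,"tz":-30,"rx":0,"ry":0,"rz":0,"fingers":1},{"tx":0,"ty":0,"tz":-30,"rx":0,"ry":0,"rz":0,"fingers":1},{"tx":0,"ty":0,"tz":-25,"rx":0,"ry":0,"rz":0,"fingers":1}]}}

```text
time_s: 33.85
position: [0.5439, -0.012, 0.2601]
orientation: [0.754, 0.657, -0.009, -0.012]
wrist_force: [0.4, -0.7, -4.5]
opening: 0.0255
```

```bash
python3 to.py 479.1 276 270 1.432
```

```text
t 33.85 pos [543.9 -12.  260.1] psi 1.4326 tilt [-0.0294  0.0062] F [ 0.4 -0.7 -4.5] open 25.5
tool shift [ 276.4 -104.1   -6.2]
rz 0.0006 rx,ry level [-0.0299 -0.0021]
```

>>> {"method": "move_arm", "body": {"series": [{"tx":15,"ty":-6,"tz":-4,"rx":-0.015,"ry":0,"rz":0,"fingers":1},{"tx":28,"ty":-11,"tz":-4,"rx":-0.015,"ry":0,"rz":0,"fingers":1},{"tx":34,"ty":-13,"tz":-2,"rx":0,"ry":0,"rz":0,"fingers":1},{"tx":34,"ty":-13,"tz":0,"rx":0,"ry":0,"rz":0,"fingers":1},{"tx":34,"ty":-13,"tz":0,"rx":0,"ry":0,"rz":0,"fingers":1},{"tx":34,"ty":-13,"tz":0,"rx":0,"ry":0,"rz":0,"fingers":1},{"tx":34,"ty":-13,"tz":0,"rx":0,"ry":0,"rz":0,"fingers":1},{"tx":28,"ty":-11,"tz":0,"rx":0,"ry":0,"rz":0,"fingers":1},{"tx":14,"ty":-6,"tz":0,"rx":0,"ry":0,"rz":0,"fingers":1},{"tx":5,"ty":0,"tz":0,"rx":0,"ry":0,"rz":0,"fingers":1}]}}

```text
time_s: 34.68
position: [0.4804, 0.267, 0.2775]
orientation: [0.757, 0.654, 0.004, 0.005]
wrist_force: [0.7, -0.2, -4.8]
opening: 0.0251
```

```bash
python3 to.py 479.1 276 200 1.432
```

```text
t 34.68 pos [480.4 267.  277.5] psi 1.4252 tilt [ 0.0117 -0.0018] F [ 0.7 -0.2 -4.8] open 25.1
tool shift [ 8.7 -3.6 77.5]
rz -0.0068 rx,ry level [0.0119 0.0001]
```

>>> {"method": "move_arm", "body": {"series": [{"tx":4,"ty":-2,"tz":5,"rx":0.006,"ry":0,"rz":-0.003,"fingers":1},{"tx":3,"ty":-2,"tz":12,"rx":0.006,"ry":0,"rz":-0.002,"fingers":1},{"tx":1,"ty":0,"tz":18,"rx":0,"ry":0,"rz":0,"fingers":1},{"tx":1,"ty":0,"tz":18,"rx":0,"ry":0,"rz":0,"fingers":1},{"tx":1,"ty":0,"tz":12,"rx":0,"ry":0,"rz":0,"fingers":1},{"tx":0,"ty":0,"tz":5,"rx":0,"ry":0,"rz":0,"fingers":1}]}}

```text
time_s: 35.18
position: [0.4789, 0.2744, 0.2018]
orientation: [0.756, 0.655, -0.002, 0.001]
wrist_force: [-1.6, -1.1, -5.6]
opening: 0.0255
```

```bash
python3 to.py 479.1 276 101 1.432
```

```text
t 35.18 pos [478.9 274.4 201.8] psi 1.4283 tilt [-0.0016 -0.003 ] F [-1.6 -1.1 -5.6] open 25.5
tool shift [1.900e+00 1.000e-01 1.008e+02]
rz -0.0037 rx,ry level [-0.0012  0.0032]
```

>>> {"method": "move_arm", "body": {"series": [{"tx":1,"ty":0,"tz":6,"rx":0,"ry":0.002,"rz":-0.002,"fingers":1},{"tx":1,"ty":0,"tz":12,"rx":0,"ry":0,"rz":-0.001,"fingers":1},{"tx":1,"ty":0,"tz":16,"rx":0,"ry":0,"rz":0,"fingers":1},{"tx":1,"ty":0,"tz":16,"rx":0,"ry":0,"rz":0,"fingers":1},{"tx":0,"ty":0,"tz":6,"rx":0,"ry":0,"rz":0,"fingers":1}]}}

```text
time_s: 35.6
position: [0.4811, 0.2744, 0.1409]
orientation: [0.757, 0.654, -0.001, 0.0]
wrist_force: [-0.0, -0.3, -4.6]
opening: 0.0258
```

```bash
python3 to.py 479.1 276 101 1.432
```

```text
t 35.6 pos [481.1 274.4 140.9] psi 1.4255 tilt [-0.0014 -0.002 ] F [-0.  -0.3 -4.6] open 25.8
tool shift [ 1.3 -2.2 39.9]
rz -0.0065 rx,ry level [-0.0011  0.0022]
```

>>> {"method": "move_arm", "body": {"series": [{"tx":1,"ty":-1,"tz":6,"rx":0,"ry":0,"rz":-0.003,"fingers":1},{"tx":0,"ty":-1,"tz":10,"rx":0,"ry":0,"rz":-0.002,"fingers":1},{"tx":0,"ty":0,"tz":10,"rx":0,"ry":0,"rz":0,"fingers":1},{"tx":0,"ty":0,"tz":6,"rx":0,"ry":0,"rz":0,"fingers":1},{"tx":0,"ty":0,"tz":2,"rx":0,"ry":0,"rz":0,"fingers":1},{"tx":0,"ty":0,"tz":1,"rx":0,"ry":0,"rz":0,"fingers":1}]}}

```text
time_s: 36.1
position: [0.4799, 0.275, 0.1024]
orientation: [0.755, 0.656, -0.001, 0.0]
wrist_force: [0.2, 0.0, -4.0]
opening: 0.0255
```

```bash
python3 to.py 479.1 276 101 1.432
```

```text
t 36.1 pos [479.9 275.  102.4] psi 1.4299 tilt [-0.001  -0.0022] F [ 0.2  0.  -4. ] open 25.5
tool shift [ 0.9 -0.9  1.4]
rz -0.0021 rx,ry level [-0.0007  0.0023]
```

>>> {"method": "move_arm", "body": {"series": [{"tx":0,"ty":0,"tz":1.5,"rx":0,"ry":0,"rz":0,"fingers":1},{"tx":0,"ty":0,"tz":1.5,"rx":0,"ry":0,"rz":0,"fingers":1},{"tx":0,"ty":0,"tz":1,"rx":0,"ry":0,"rz":0,"fingers":1}]}}

```text
time_s: 36.35
position: [0.4811, 0.2755, 0.1013]
orientation: [0.755, 0.656, -0.0, 0.001]
wrist_force: [-0.2, 0.2, -5.0]
opening: 0.0255
```

```bash
python3 to.py 479.1 276 101 1.432
```

```text
t 36.35 pos [481.1 275.5 101.3] psi 1.4303 tilt [ 0.0013 -0.0016] F [-0.2  0.2 -5. ] open 25.5
tool shift [ 0.2 -2.   0.3]
rz -0.0017 rx,ry level [0.0015 0.0014]
```

>>> {"method": "move_arm", "body": {"series": [{"tx":0,"ty":0,"tz":1.5,"rx":0,"ry":0,"rz":0,"fingers":1},{"tx":0,"ty":0,"tz":1.5,"rx":0,"ry":0,"rz":0,"fingers":1}]}}

```text
time_s: 36.52
position: [0.4816, 0.2757, 0.1013]
orientation: [0.755, 0.656, 0.0, 0.001]
wrist_force: [-4.1, -1.5, 6.3]
opening: 0.025
```

```bash
python3 to.py 479.1 276 101 1.432
```

```text
t 36.52 pos [481.6 275.7 101.3] psi 1.4306 tilt [ 0.0024 -0.0015] F [-4.1 -1.5  6.3] open 25.0
tool shift [-0.  -2.5  0.3]
rz -0.0014 rx,ry level [0.0026 0.0011]
```

Contact. Release and go for the last bottle at (471,-22).

>>> {"method": "move_arm", "body": {"series": [{"tx":0,"ty":0,"tz":0,"rx":0,"ry":0,"rz":0,"fingers":0.55},{"tx":0,"ty":0,"tz":0,"rx":0,"ry":0,"rz":0,"fingers":0.55},{"tx":0,"ty":0,"tz":0,"rx":0,"ry":0,"rz":0,"fingers":0.55},{"tx":0,"ty":0,"tz":-4,"rx":0,"ry":0,"rz":0,"fingers":0.55},{"tx":0,"ty":0,"tz":-15,"rx":0,"ry":0,"rz":0,"fingers":0.55},{"tx":0,"ty":0,"tz":-30,"rx":0,"ry":0,"rz":0,"fingers":0.55},{"tx":0,"ty":0,"tz":-30,"rx":0,"ry":0,"rz":0,"fingers":0.55},{"tx":0,"ty":0,"tz":-20,"rx":0,"ry":0,"rz":0,"fingers":0.55}]}}

```text
time_s: 37.18
position: [0.4814, 0.2759, 0.2017]
orientation: [0.755, 0.656, 0.0, 0.001]
wrist_force: [0.3, -0.4, -0.1]
opening: 0.0422
```

```bash
python3 to.py 471 -22 200 1.432
```

```text
t 37.18 pos [481.4 275.9 201.7] psi 1.4303 tilt [ 0.0023 -0.0011] F [ 0.3 -0.4 -0.1] open 42.2
tool shift [-296.4   31.4    2. ]
rz -0.0017 rx,ry level [0.0024 0.0008]
```

>>> {"method": "move_arm", "body": {"series": [{"tx":-18,"ty":3,"tz":0,"rx":0,"ry":0,"rz":0,"fingers":0.4},{"tx":-33,"ty":4,"tz":0,"rx":0,"ry":0,"rz":0,"fingers":0.4},{"tx":-33,"ty":4,"tz":0,"rx":0,"ry":0,"rz":0,"fingers":0.4},{"tx":-33,"ty":4,"tz":0,"rx":0,"ry":0,"rz":0,"fingers":0.4},{"tx":-33,"ty":4,"tz":0,"rx":0,"ry":0,"rz":0,"fingers":0.4},{"tx":-33,"ty":4,"tz":0,"rx":0,"ry":0,"rz":0,"fingers":0.4},{"tx":-33,"ty":4,"tz":0,"rx":0,"ry":0,"rz":0,"fingers":0.4},{"tx":-33,"ty":4,"tz":0,"rx":0,"ry":0,"rz":0,"fingers":0.4},{"tx":-26,"ty":2,"tz":0,"rx":0,"ry":0,"rz":0,"fingers":0.4},{"tx":-10,"ty":1,"tz":5,"rx":0,"ry":0,"rz":0,"fingers":0.4},{"tx":0,"ty":0,"tz":5,"rx":0,"ry":0,"rz":0,"fingers":0.4}]}}

```text
time_s: 38.1
position: [0.4887, -0.0201, 0.2077]
orientation: [0.753, 0.658, 0.017, 0.013]
wrist_force: [-0.5, 0.8, -0.2]
opening: 0.0565
```

```bash
python3 to.py 471 -22 91 1.432; python3 wchk.py pics/w10.png 471 -22
```

```text
t 38.1 pos [488.7 -20.1 207.7] psi 1.4364 tilt [0.0428 0.0036] F [-0.5  0.8 -0.2] open 56.5
tool shift [ -5.3 -22.2 115.9]
rz 0.0044 rx,ry level [ 0.0419 -0.0093]
```

View pics/w10.png

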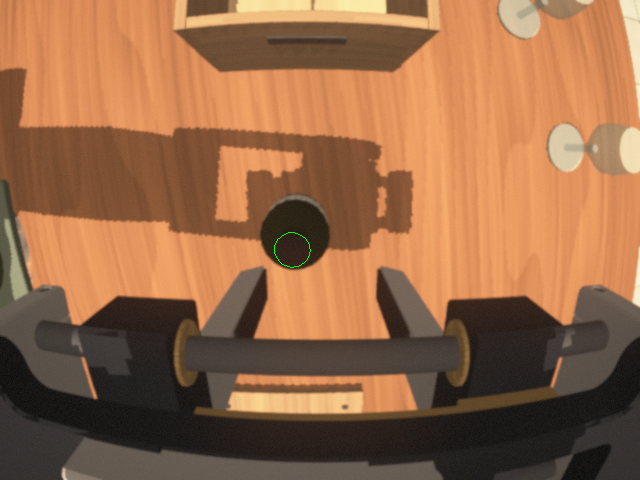

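>>> {"method": "move_arm", "body": {"series": [{"tx":-2,"ty":-8,"tz":5,"rx":0.02,"ry":-0.004,"rz":0.002,"fingers":0.4},{"tx":-2,"ty":-8,"tz":12,"rx":0.02,"ry":-0.004,"rz":0.002,"fingers":0.4},{"tx":0,"ty":-2,"tz":18,"rx":0,"ry":0,"rz":0,"fingers":0.4},{"tx":0,"ty":0,"tz":18,"rx":0,"ry":0,"rz":0,"fingers":0.4},{"tx":0,"ty":0,"tz":5,"rx":0,"ry":0,"rz":0,"fingers":0.4}]}}

```text
time_s: 38.57
position: [0.469, -0.0166, 0.1459]
orientation: [0.753, 0.659, 0.0, -0.001]
wrist_force: [-0.4, 0.4, -0.8]
opening: 0.0565
```

```bash
python3 to.py 471 -22 91 1.432
```

```text
t 38.57 pos [469.  -16.6 145.9] psi 1.4377 tilt [-0.0018  0.0021] F [-0.4  0.4 -0.8] open 56.5
tool shift [-5.2  2.8 54.9]
rz 0.0057 rx,ry level [-0.0021 -0.0019]
```

>>> {"method": "move_arm", "body": {"series": [{"tx":-2,"ty":1,"tz":6,"rx":-0.001,"ry":-0.001,"rz":0.003,"fingers":0.4},{"tx":-2,"ty":1,"tz":10,"rx":0,"ry":0,"rz":0.002,"fingers":0.4},{"tx":0,"ty":1,"tz":14,"rx":0,"ry":0,"rz":0,"fingers":0.4},{"tx":0,"ty":0,"tz":12,"rx":0,"ry":0,"rz":0,"fingers":0.4},{"tx":0,"ty":0,"tz":6,"rx":0,"ry":0,"rz":0,"fingers":0.4},{"tx":0,"ty":0,"tz":2,"rx":0,"ry":0,"rz":0,"fingers":0.4},{"tx":0,"ty":0,"tz":0,"rx":0,"ry":0,"rz":0,"fingers":0.4}]}}

```text
time_s: 39.15
position: [0.4703, -0.0179, 0.0907]
orientation: [0.752, 0.659, -0.001, -0.002]
wrist_force: [0.6, 0.2, 0.2]
opening: 0.0562
```

```bash
python3 to.py 471 -22 91 1.432
```

```text
t 39.15 pos [470.3 -17.9  90.7] psi 1.4385 tilt [-0.0052  0.0015] F [0.6 0.2 0.2] open 56.2
tool shift [-4.   1.2 -0.3]
rz 0.0065 rx,ry level [-0.0054 -0.0008]
```

>>> {"method": "move_arm", "body": {"series": [{"tx":-3.5,"ty":1,"tz":-0.5,"rx":-0.004,"ry":0,"rz":0.005,"fingers":0.4},{"tx":0,"ty":0,"tz":0,"rx":0,"ry":0,"rz":0,"fingers":1},{"tx":0,"ty":0,"tz":0,"rx":0,"ry":0,"rz":0,"fingers":1},{"tx":0,"ty":0,"tz":0,"rx":0,"ry":0,"rz":0,"fingers":1},{"tx":0,"ty":0,"tz":0,"rx":0,"ry":0,"rz":0,"fingers":1},{"tx":0,"ty":0,"tz":0,"rx":0,"ry":0,"rz":0,"fingers":1},{"tx":0,"ty":0,"tz":0,"rx":0,"ry":0,"rz":0,"fingers":1}]}}

```text
time_s: 39.73
position: [0.4731, -0.0225, 0.0942]
orientation: [0.754, 0.657, 0.001, 0.002]
wrist_force: [-0.7, -0.3, -2.4]
opening: 0.0255
```

```bash
python3 to.py 471 -22 91 1.432
```

```text
t 39.73 pos [473.1 -22.5  94.2] psi 1.4328 tilt [ 0.0042 -0.0005] F [-0.7 -0.3 -2.4] open 25.5
tool shift [ 0.2 -2.1  3.2]
rz 0.0008 rx,ry level [ 0.0042 -0.0001]
```

>>> {"method": "move_arm", "body": {"series": [{"tx":0,"ty":0,"tz":-8,"rx":0,"ry":0,"rz":0,"fingers":1},{"tx":0,"ty":0,"tz":-20,"rx":0,"ry":0,"rz":0,"fingers":1},{"tx":0,"ty":0,"tz":-30,"rx":0,"ry":0,"rz":0,"fingers":1},{"tx":0,"ty":0,"tz":-30,"rx":0,"ry":0,"rz":0,"fingers":1},{"tx":0,"ty":0,"tz":-30,"rx":0,"ry":0,"rz":0,"fingers":1},{"tx":0,"ty":0,"tz":-30,"rx":0,"ry":0,"rz":0,"fingers":1},{"tx":0,"ty":0,"tz":-25,"rx":0,"ry":0,"rz":0,"fingers":1}]}}

```text
time_s: 40.32
position: [0.4635, -0.0203, 0.265]
orientation: [0.754, 0.657, -0.006, -0.009]
wrist_force: [-0.8, 0.0, -2.3]
opening: 0.0256
```

```bash
python3 to.py 467.2 190.8 270 1.432
```

```text
t 40.32 pos [463.5 -20.3 265. ] psi 1.4329 tilt [-0.022   0.0058] F [-0.8  0.  -2.3] open 25.6
tool shift [209.6 -25.4  -3.9]
rz 0.0009 rx,ry level [-0.0226 -0.0028]
```

>>> {"method": "move_arm", "body": {"series": [{"tx":15,"ty":-2,"tz":-2,"rx":-0.011,"ry":-0.001,"rz":0,"fingers":1},{"tx":28,"ty":-3,"tz":-2,"rx":-0.011,"ry":-0.001,"rz":0,"fingers":1},{"tx":32,"ty":-4,"tz":0,"rx":0,"ry":0,"rz":0,"fingers":1},{"tx":32,"ty":-4,"tz":0,"rx":0,"ry":0,"rz":0,"fingers":1},{"tx":32,"ty":-4,"tz":0,"rx":0,"ry":0,"rz":0,"fingers":1},{"tx":28,"ty":-3,"tz":0,"rx":0,"ry":0,"rz":0,"fingers":1},{"tx":17,"ty":-2,"tz":0,"rx":0,"ry":0,"rz":0,"fingers":1},{"tx":8,"ty":0,"tz":0,"rx":0,"ry":0,"rz":0,"fingers":1},{"tx":0,"ty":0,"tz":0,"rx":0,"ry":0,"rz":0,"fingers":1}]}}

```text
time_s: 41.07
position: [0.4711, 0.1791, 0.2799]
orientation: [0.756, 0.655, 0.005, 0.007]
wrist_force: [0.2, -0.8, -4.2]
opening: 0.0256
```

```bash
python3 to.py 467.2 190.8 200 1.432
```

```text
t 41.07 pos [471.1 179.1 279.9] psi 1.4283 tilt [ 0.0166 -0.0029] F [ 0.2 -0.8 -4.2] open 25.6
tool shift [11.  -6.8 79.8]
rz -0.0037 rx,ry level [0.0168 0.0005]
```

>>> {"method": "move_arm", "body": {"series": [{"tx":5,"ty":-3,"tz":5,"rx":0.008,"ry":0,"rz":-0.002,"fingers":1},{"tx":4,"ty":-2,"tz":12,"rx":0.008,"ry":0,"rz":-0.001,"fingers":1},{"tx":1,"ty":0,"tz":18,"rx":0,"ry":0,"rz":0,"fingers":1},{"tx":1,"ty":0,"tz":18,"rx":0,"ry":0,"rz":0,"fingers":1},{"tx":1,"ty":0,"tz":12,"rx":0,"ry":0,"rz":0,"fingers":1},{"tx":0,"ty":0,"tz":5,"rx":0,"ry":0,"rz":0,"fingers":1}]}}

```text
time_s: 41.57
position: [0.468, 0.1877, 0.205]
orientation: [0.757, 0.654, -0.001, 0.001]
wrist_force: [-0.2, -0.7, -3.4]
opening: 0.0254
```

```bash
python3 to.py 467.2 190.8 102 1.432
```

```text
t 41.57 pos [468.  187.7 205. ] psi 1.4256 tilt [-0.001 -0.003] F [-0.2 -0.7 -3.4] open 25.4
tool shift [  3.3  -1.2 103. ]
rz -0.0064 rx,ry level [-0.0005  0.0031]
```

>>> {"method": "move_arm", "body": {"series": [{"tx":2,"ty":-1,"tz":6,"rx":0,"ry":0.002,"rz":-0.003,"fingers":1},{"tx":1,"ty":0,"tz":12,"rx":0,"ry":0,"rz":-0.003,"fingers":1},{"tx":1,"ty":0,"tz":16,"rx":0,"ry":0,"rz":0,"fingers":1},{"tx":1,"ty":0,"tz":16,"rx":0,"ry":0,"rz":0,"fingers":1},{"tx":0,"ty":0,"tz":6,"rx":0,"ry":0,"rz":0,"fingers":1}]}}

```text
time_s: 41.98
position: [0.4679, 0.1897, 0.1451]
orientation: [0.756, 0.654, -0.001, -0.0]
wrist_force: [-0.5, -0.2, -3.5]
opening: 0.0253
```

```bash
python3 to.py 467.2 190.8 102 1.432
```

```text
t 41.98 pos [467.9 189.7 145.1] psi 1.4264 tilt [-0.0018 -0.0014] F [-0.5 -0.2 -3.5] open 25.3
tool shift [ 1.1 -0.8 43.1]
rz -0.0056 rx,ry level [-0.0016  0.0017]
```

>>> {"method": "move_arm", "body": {"series": [{"tx":1,"ty":-1,"tz":6,"rx":0,"ry":0.001,"rz":-0.002,"fingers":1},{"tx":0,"ty":0,"tz":10,"rx":0,"ry":0,"rz":-0.002,"fingers":1},{"tx":0,"ty":0,"tz":10,"rx":0,"ry":0,"rz":0,"fingers":1},{"tx":0,"ty":0,"tz":7,"rx":0,"ry":0,"rz":0,"fingers":1},{"tx":0,"ty":0,"tz":3,"rx":0,"ry":0,"rz":0,"fingers":1},{"tx":0,"ty":0,"tz":1,"rx":0,"ry":0,"rz":0,"fingers":1}]}}

```text
time_s: 42.48
position: [0.4677, 0.19, 0.1052]
orientation: [0.755, 0.655, -0.0, -0.0]
wrist_force: [-0.7, 0.5, -3.0]
opening: 0.0256
```

```bash
python3 to.py 467.2 190.8 102 1.432
```

```text
t 42.48 pos [467.7 190.  105.2] psi 1.4292 tilt [-0.001  -0.0003] F [-0.7  0.5 -3. ] open 25.6
tool shift [ 0.7 -0.6  3.2]
rz -0.0028 rx,ry level [-0.0009  0.0004]
```

>>> {"method": "move_arm", "body": {"series": [{"tx":0,"ty":0,"tz":2,"rx":0,"ry":0,"rz":0,"fingers":1},{"tx":0,"ty":0,"tz":2,"rx":0,"ry":0,"rz":0,"fingers":1},{"tx":0,"ty":0,"tz":1.5,"rx":0,"ry":0,"rz":0,"fingers":1},{"tx":0,"ty":0,"tz":1.5,"rx":0,"ry":0,"rz":0,"fingers":1}]}}

```text
time_s: 42.82
position: [0.4685, 0.1903, 0.102]
orientation: [0.755, 0.656, -0.0, -0.0]
wrist_force: [-3.9, -1.4, 4.6]
opening: 0.0255
```

```bash
python3 to.py 467.2 190.8 102 1.432
```

```text
t 42.82 pos [468.5 190.3 102. ] psi 1.4297 tilt [-0.0006 -0.0004] F [-3.9 -1.4  4.6] open 25.5
tool shift [ 0.3 -1.3  0. ]
rz -0.0023 rx,ry level [-0.0006  0.0005]
```

>>> {"method": "move_arm", "body": {"series": [{"tx":0,"ty":0,"tz":0,"rx":0,"ry":0,"rz":0,"fingers":0.55},{"tx":0,"ty":0,"tz":0,"rx":0,"ry":0,"rz":0,"fingers":0.55},{"tx":0,"ty":0,"tz":0,"rx":0,"ry":0,"rz":0,"fingers":0.55},{"tx":0,"ty":0,"tz":-4,"rx":0,"ry":0,"rz":0,"fingers":0.55},{"tx":0,"ty":0,"tz":-15,"rx":0,"ry":0,"rz":0,"fingers":0.55},{"tx":0,"ty":0,"tz":-30,"rx":0,"ry":0,"rz":0,"fingers":0.55},{"tx":0,"ty":0,"tz":-30,"rx":0,"ry":0,"rz":0,"fingers":0.55},{"tx":0,"ty":0,"tz":-30,"rx":0,"ry":0,"rz":0,"fingers":0.55},{"tx":-20,"ty":0,"tz":-15,"rx":0,"ry":0,"rz":0,"fingers":0.4},{"tx":-35,"ty":0,"tz":0,"rx":0,"ry":0,"rz":0,"fingers":0.3},{"tx":-35,"ty":0,"tz":0,"rx":0,"ry":0,"rz":0,"fingers":0.3},{"tx":-35,"ty":0,"tz":0,"rx":0,"ry":0,"rz":0,"fingers":0.3}]}}

```text
time_s: 43.82
position: [0.4567, 0.0688, 0.2399]
orientation: [0.751, 0.66, 0.008, 0.005]
wrist_force: [0.6, 0.2, 0.6]
opening: 0.0642
```

```bash
python3 - <<'E'
from h import *
for c in('top','scene'):
    cv2.imwrite(f'pics/{c}11.png',read_camera(c)); print(bottles(c,.2,0.008)); print(lid(c,.008,-.139))
E
python3 to.py 406 -358 100 1.432
```

```text
[(0.93, np.float64(568.2), np.float64(266.7), np.float64(0.934)), (0.85, np.float64(481.5), np.float64(357.0), np.float64(0.775)), (0.75, np.float64(576.7), np.float64(353.4), np.float64(0.91)), (0.71, np.float64(481.9), np.float64(278.9), np.float64(0.494)), (0.39, np.float64(531.4), np.float64(328.7), np.float64(0.1))]
(0.75, array([ 0.4078, -0.3579, -0.1337]), np.float64(0.981))
[(0.98, np.float64(478.1), np.float64(359.8), np.float64(0.806)), (0.89, np.float64(478.6), np.float64(274.8), np.float64(0.747)), (0.87, np.float64(466.3), np.float64(189.0), np.float64(0.797)), (0.81, np.float64(572.7), np.float64(354.6), np.float64(0.534)), (0.72, np.float64(562.4), np.float64(265.3), np.float64(0.452))]
(0.86, array([ 0.4057, -0.3605, -0.1323]), np.float64(0.979))
t 44.12 pos [456.   70.4 238.1] psi 1.4403 tilt [0.014  0.0039] F [-0.5  0.2 -0.9] open 65.5
tool shift [-432.     4.3  135.7]
rz 0.0083 rx,ry level [ 0.0134 -0.0057]
```

View pics/scene11.png

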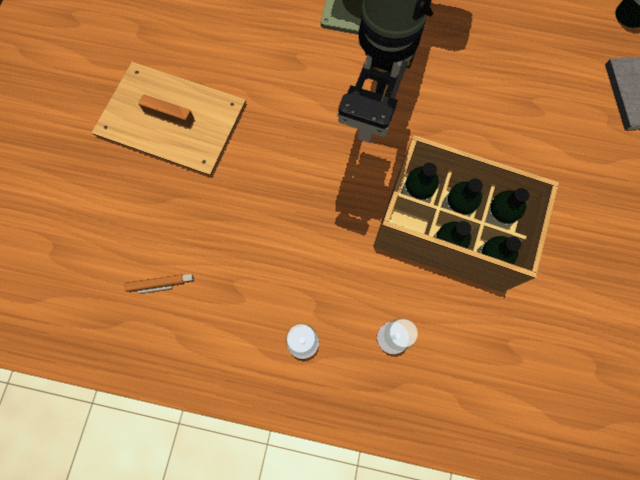

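View pics/top11.png

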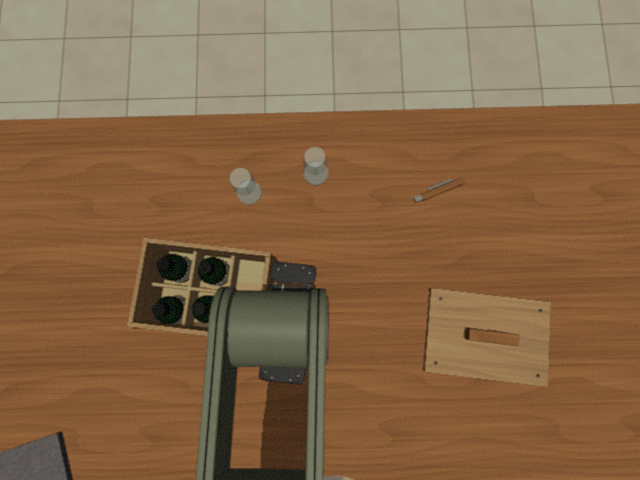

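All five bottles stand in their own cells, and only the front-right cell is empty. The lid is still at (407,-359), yaw -0.133. Going to the lid.

>>> {"method": "move_arm", "body": {"series": [{"tx":-20,"ty":0,"tz":0,"rx":0.007,"ry":-0.003,"rz":0.004,"fingers":0.3},{"tx":-36,"ty":0,"tz":0,"rx":0.006,"ry":-0.003,"rz":0.004,"fingers":0.3},{"tx":-36,"ty":0,"tz":0,"rx":0,"ry":0,"rz":0,"fingers":0.3},{"tx":-36,"ty":0,"tz":0,"rx":0,"ry":0,"rz":0,"fingers":0.3},{"tx":-36,"ty":0,"tz":0,"rx":0,"ry":0,"rz":0,"fingers":0.3},{"tx":-36,"ty":0,"tz":0,"rx":0,"ry":0,"rz":0,"fingers":0.3},{"tx":-36,"ty":0,"tz":0,"rx":0,"ry":0,"rz":0,"fingers":0.3},{"tx":-36,"ty":0,"tz":0,"rx":0,"ry":0,"rz":0,"fingers":0.3},{"tx":-36,"ty":0,"tz":0,"rx":0,"ry":0,"rz":0,"fingers":0.3},{"tx":-36,"ty":0,"tz":0,"rx":0,"ry":0,"rz":0,"fingers":0.3},{"tx":-36,"ty":0,"tz":10,"rx":0,"ry":0,"rz":0,"fingers":0.3},{"tx":-20,"ty":0,"tz":15,"rx":0,"ry":0,"rz":0,"fingers":0.3}]}}

```text
time_s: 45.12
position: [0.4171, -0.3256, 0.2121]
orientation: [0.74, 0.673, 0.003, 0.002]
wrist_force: [-0.7, 0.5, 0.1]
opening: 0.0659
```

```bash
python3 to.py 406.5 -359 100 1.4375; python3 - <<'E'
from h import *
s=bot.sense(); im=read_camera('wrist')
A,B=lid_pts(.4065,-.359,-.133,.008)
for P in (A,B):
    for p in proj('wrist',P,s): cv2.circle(im,tuple(int(v) for v in p),3,(0,255,0),1)
cv2.imwrite('pics/w12.png',im)
im=read_camera('top')
for x,y in((576.2,349.2),(491,361),(564.3,264),(479.1,276),(467.2,190.8)):
    p=proj('top',bottle_pts(x/1e3,y/1e3,.008))
    cv2.polylines(im,[np.round(p[96:]).astype(np.int32)],True,(0,255,0),1)
cv2.imwrite('pics/top12.png',cv2.resize(im[220:360,110:290],None,fx=4,fy=4))
E
```

```text
t 45.12 pos [ 417.1 -325.6  212.1] psi 1.4757 tilt [0.0062 0.0011] F [-0.7  0.5  0.1] open 65.9
tool shift [-34.5  -8.1 112. ]
rz 0.0382 rx,ry level [ 0.006  -0.0017]
```

View pics/w12.png

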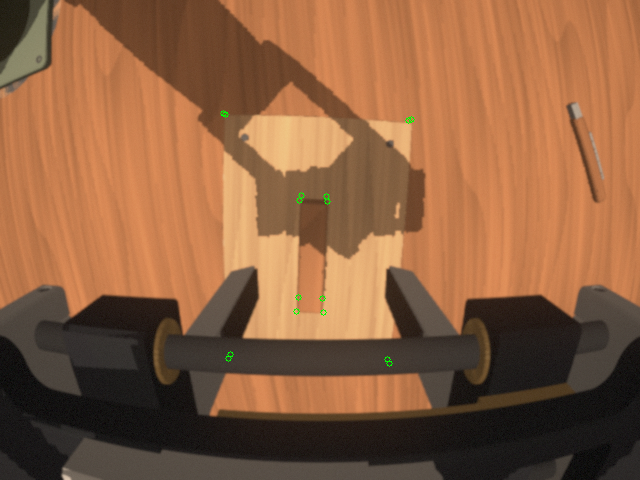

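View pics/top12.png

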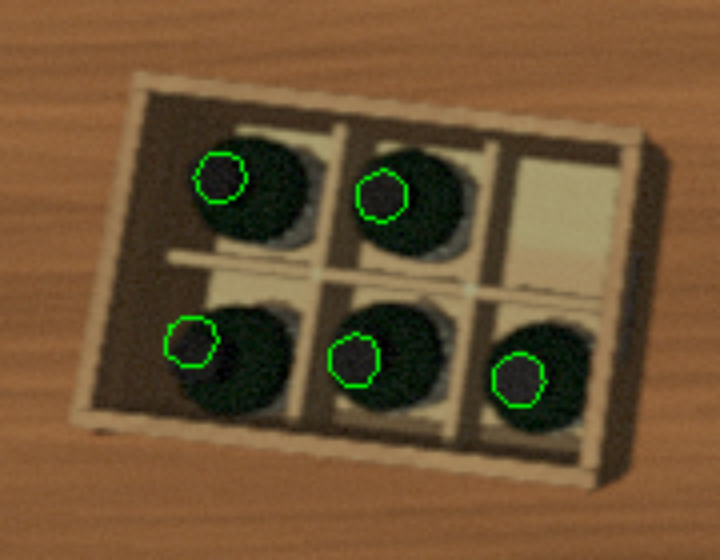

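The lid model matches, and four caps lie under their rings. The cell_2 bottle (lower left) looks displaced, so I'm checking whether it's tilted.

```bash
python3 - <<'E'
from h import *
out=[]
for c,(r0,r1,c0,c1) in(('top',(290,345,130,210)),('scene',(165,285,460,560))):
    im=read_camera(c); k=np.clip(im[r0:r1,c0:c1].astype(float)*(4 if c=='top' else 2.5),0,255).astype(np.uint8)
    out.append(cv2.resize(k,(380,500 if c=='scene' else 261),interpolation=cv2.INTER_CUBIC))
h=max(o.shape[0] for o in out); out=[cv2.copyMakeBorder(o,0,h-o.shape[0],0,10,cv2.BORDER_CONSTANT) for o in out]
cv2.imwrite('pics/z13.png',np.hstack(out))
E
```

```text
(no output)
```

View pics/z13.png

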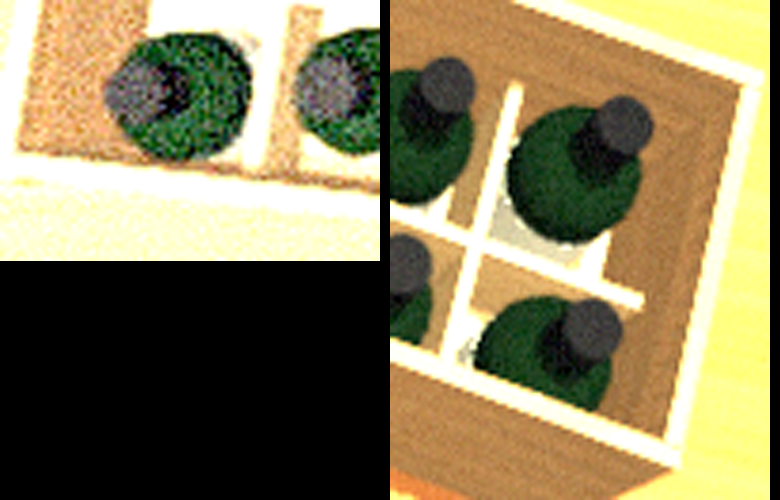

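```bash
python3 - <<'E'
from h import *
a=ray('top',159.5,309.6,.133); b=ray('scene',521.3,195,.133); print(a,b)
a=ray('top',199.9,308.5,.133); b=ray('scene',460+56/3.8,165+88/4.17,.133); print('cell1',a,b)
# triangulate cap of cell2 bottle
def f(P): return np.r_[(proj('top',P)-[159.5,309.6]).ravel(),(proj('scene',P)-[521.3,195]).ravel()]
r=least_squares(f,[.48,.36,.13]); print(r.x,r.fun)
E
```

```text
[0.48124793 0.3561779  0.133     ] [0.48173746 0.35789672 0.133     ]
cell1 [0.48166906 0.27243602 0.133     ] [0.48261902 0.27441671 0.133     ]
[0.48133522 0.35754389 0.1320392 ] [-0.4827556  -0.02329364 -0.40612271 -0.04524585]
```

That bottle's cap triangulates to (481,357), 132 mm up, and its body outline fits upright at the same spot. So it stands upright but about 10 mm off the cell centre, within the 18 mm limit. On with the lid.

>>> {"method": "move_arm", "body": {"series": [{"tx":-12,"ty":-4,"tz":10,"rx":0.003,"ry":-0.001,"rz":0.012,"fingers":0.3},{"tx":-12,"ty":-3,"tz":20,"rx":0.003,"ry":0,"rz":0.012,"fingers":0.3},{"tx":-8,"ty":-2,"tz":25,"rx":0,"ry":0,"rz":0.012,"fingers":0.3},{"tx":0,"ty":0,"tz":25,"rx":0,"ry":0,"rz":0,"fingers":0.3},{"tx":0,"ty":0,"tz":20,"rx":0,"ry":0,"rz":0,"fingers":0.3},{"tx":0,"ty":0,"tz":5,"rx":0,"ry":0,"rz":0,"fingers":0.3}]}}

```text
time_s: 45.82
position: [0.4109, -0.3496, 0.1069]
orientation: [0.748, 0.664, 0.001, 0.003]
wrist_force: [0.1, 1.1, -0.3]
opening: 0.0656
```

```bash
python3 to.py 406.5 -359 29 1.4375
```

```text
t 45.82 pos [ 410.9 -349.6  106.9] psi 1.4522 tilt [ 0.0058 -0.0041] F [ 0.1  1.1 -0.3] open 65.6
tool shift [-9.6 -3.7 77.9]
rz 0.0147 rx,ry level [0.0062 0.0034]
```

>>> {"method": "move_arm", "body": {"series": [{"tx":-5,"ty":-2,"tz":8,"rx":0.003,"ry":0.002,"rz":0.007,"fingers":0.3},{"tx":-4,"ty":-1,"tz":14,"rx":0.003,"ry":0.001,"rz":0.006,"fingers":0.3},{"tx":0,"ty":0,"tz":18,"rx":0,"ry":0,"rz":0,"fingers":0.3},{"tx":0,"ty":0,"tz":14,"rx":0,"ry":0,"rz":0,"fingers":0.3},{"tx":0,"ty":0,"tz":6,"rx":0,"ry":0,"rz":0,"fingers":0.3},{"tx":0,"ty":0,"tz":0,"rx":0,"ry":0,"rz":0,"fingers":0.3}]}}

```text
time_s: 46.32
position: [0.4097, -0.3595, 0.0457]
orientation: [0.751, 0.66, -0.001, 0.003]
wrist_force: [-0.4, 0.9, -0.8]
opening: 0.0657
```

```bash
python3 to.py 406.5 -359 29 1.4375
```

```text
t 46.32 pos [ 409.7 -359.5   45.7] psi 1.4426 tilt [ 0.0032 -0.0054] F [-0.4  0.9 -0.8] open 65.7
tool shift [ 0.1 -3.3 16.7]
rz 0.0051 rx,ry level [0.0039 0.0049]
```

>>> {"method": "move_arm", "body": {"series": [{"tx":0,"ty":-2,"tz":6,"rx":0.003,"ry":0.003,"rz":0.004,"fingers":0.3},{"tx":0,"ty":-1,"tz":6,"rx":0,"ry":0.001,"rz":0,"fingers":0.3},{"tx":0,"ty":0,"tz":3,"rx":0,"ry":0,"rz":0,"fingers":0.3},{"tx":0,"ty":0,"tz":0,"rx":0,"ry":0,"rz":0,"fingers":0.3}]}}

```text
time_s: 46.65
position: [0.4081, -0.3612, 0.0318]
orientation: [0.752, 0.659, -0.0, 0.003]
wrist_force: [-0.1, -0.1, -0.6]
opening: 0.0661
```

```bash
python3 to.py 406.5 -359 29 1.4375
```

```text
t 46.65 pos [ 408.1 -361.2   31.8] psi 1.4384 tilt [ 0.0036 -0.0047] F [-0.1 -0.1 -0.6] open 66.1
tool shift [ 1.9 -1.9  2.8]
rz 0.0009 rx,ry level [0.0042 0.0041]
```

>>> {"method": "move_arm", "body": {"series": [{"tx":1.5,"ty":-1,"tz":2,"rx":0.003,"ry":0.003,"rz":0,"fingers":0.3},{"tx":0,"ty":0,"tz":0,"rx":0,"ry":0,"rz":0,"fingers":1},{"tx":0,"ty":0,"tz":0,"rx":0,"ry":0,"rz":0,"fingers":1},{"tx":0,"ty":0,"tz":0,"rx":0,"ry":0,"rz":0,"fingers":1},{"tx":0,"ty":0,"tz":0,"rx":0,"ry":0,"rz":0,"fingers":1},{"tx":0,"ty":0,"tz":0,"rx":0,"ry":0,"rz":0,"fingers":1},{"tx":0,"ty":0,"tz":0,"rx":0,"ry":0,"rz":0,"fingers":1},{"tx":0,"ty":0,"tz":0,"rx":0,"ry":0,"rz":0,"fingers":1},{"tx":0,"ty":0,"tz":0,"rx":0,"ry":0,"rz":0,"fingers":1}], "newtons": 40}}

```text
time_s: 47.4
position: [0.4074, -0.3604, 0.0314]
orientation: [0.752, 0.659, -0.001, 0.002]
wrist_force: [1.2, -0.4, -0.5]
opening: 0.0256
```

```bash
python3 to.py 406.5 -359 29 1.4375; python3 - <<'E'
from h import *
for c in('scene','top'):
    read_camera(c); print(lid(c,.008,-.139))
E
```

```text
t 47.4 pos [ 407.4 -360.4   31.4] psi 1.4383 tilt [ 0.0012 -0.0032] F [ 1.2 -0.4 -0.5] open 25.6
tool shift [ 1.3 -1.1  2.4]
rz 0.0008 rx,ry level [0.0016 0.003 ]
(0.68, array([ 0.4085, -0.3597, -0.134 ]), np.float64(0.738))
(0.7, array([ 0.4182, -0.2996, -0.1479]), np.float64(0.539))
```

Gripped with the TCP 23.4 mm above the lid's origin. Lift and carry.

>>> {"method": "move_arm", "body": {"series": [{"tx":0,"ty":0,"tz":-5,"rx":0,"ry":0,"rz":0,"fingers":1},{"tx":0,"ty":0,"tz":-15,"rx":0,"ry":0,"rz":0,"fingers":1},{"tx":0,"ty":0,"tz":-30,"rx":0,"ry":0,"rz":0,"fingers":1},{"tx":0,"ty":0,"tz":-35,"rx":0,"ry":0,"rz":0,"fingers":1},{"tx":0,"ty":0,"tz":-35,"rx":0,"ry":0,"rz":0,"fingers":1},{"tx":0,"ty":0,"tz":-35,"rx":0,"ry":0,"rz":0,"fingers":1},{"tx":0,"ty":0,"tz":-35,"rx":0,"ry":0,"rz":0,"fingers":1},{"tx":0,"ty":0,"tz":-30,"rx":0,"ry":0,"rz":0,"fingers":1},{"tx":0,"ty":0,"tz":-5,"rx":0,"ry":0,"rz":0,"fingers":1}]}}

```text
time_s: 48.35
position: [0.4021, -0.3517, 0.2536]
orientation: [0.752, 0.659, 0.001, -0.013]
wrist_force: [0.9, -1.7, -3.3]
opening: 0.0256
```

```bash
python3 to.py 522.3 269.5 250 1.432
```

```text
t 48.35 pos [ 402.1 -351.7  253.6] psi 1.4398 tilt [-0.0154  0.0213] F [ 0.9 -1.7 -3.3] open 25.6
tool shift [631.4  38.3  15. ]
rz 0.0078 rx,ry level [-0.018  -0.0191]
```

>>> {"method": "move_arm", "body": {"series": [{"tx":12,"ty":1,"tz":0,"rx":-0.009,"ry":-0.009,"rz":0.002,"fingers":1},{"tx":24,"ty":2,"tz":0,"rx":-0.009,"ry":-0.009,"rz":0.002,"fingers":1},{"tx":34,"ty":2,"tz":0,"rx":0,"ry":0,"rz":0,"fingers":1},{"tx":34,"ty":2,"tz":0,"rx":0,"ry":0,"rz":0,"fingers":1},{"tx":34,"ty":2,"tz":0,"rx":0,"ry":0,"rz":0,"fingers":1},{"tx":34,"ty":2,"tz":0,"rx":0,"ry":0,"rz":0,"fingers":1},{"tx":34,"ty":2,"tz":0,"rx":0,"ry":0,"rz":0,"fingers":1},{"tx":34,"ty":2,"tz":0,"rx":0,"ry":0,"rz":0,"fingers":1},{"tx":34,"ty":2,"tz":0,"rx":0,"ry":0,"rz":0,"fingers":1},{"tx":34,"ty":2,"tz":0,"rx":0,"ry":0,"rz":0,"fingers":1},{"tx":34,"ty":2,"tz":0,"rx":0,"ry":0,"rz":0,"fingers":1},{"tx":34,"ty":2,"tz":0,"rx":0,"ry":0,"rz":0,"fingers":1}]}}

```text
time_s: 49.35
position: [0.4675, 0.0311, 0.2315]
orientation: [0.758, 0.653, -0.006, -0.011]
wrist_force: [0.8, -0.2, -5.2]
opening: 0.0257
```

```bash
python3 to.py 522.3 269.5 250 1.432
```

```text
t 49.35 pos [467.5  31.1 231.5] psi 1.4221 tilt [-0.0244  0.0087] F [ 0.8 -0.2 -5.2] open 25.7
tool shift [244.   18.4 -17.8]
rz -0.0099 rx,ry level [-0.0254 -0.005 ]
```

>>> {"method": "move_arm", "body": {"series": [{"tx":34,"ty":3,"tz":-6,"rx":-0.012,"ry":-0.002,"rz":-0.004,"fingers":1},{"tx":34,"ty":3,"tz":-6,"rx":-0.012,"ry":-0.002,"rz":-0.004,"fingers":1},{"tx":34,"ty":3,"tz":-3,"rx":0,"ry":0,"rz":0,"fingers":1},{"tx":34,"ty":2,"tz":0,"rx":0,"ry":0,"rz":0,"fingers":1},{"tx":34,"ty":2,"tz":0,"rx":0,"ry":0,"rz":0,"fingers":1},{"tx":28,"ty":2,"tz":0,"rx":0,"ry":0,"rz":0,"fingers":1},{"tx":18,"ty":1,"tz":0,"rx":0,"ry":0,"rz":0,"fingers":1},{"tx":8,"ty":0,"tz":0,"rx":0,"ry":0,"rz":0,"fingers":1},{"tx":0,"ty":0,"tz":0,"rx":0,"ry":0,"rz":0,"fingers":1}]}}

```text
time_s: 50.1
position: [0.502, 0.2686, 0.2224]
orientation: [0.751, 0.66, -0.013, -0.011]
wrist_force: [0.3, 0.4, -4.1]
opening: 0.0257
```

```bash
python3 to.py 522.3 269.5 200 1.432
```

```text
t 50.1 pos [502.  268.6 222.4] psi 1.4417 tilt [-0.0345 -0.0009] F [ 0.3  0.4 -4.1] open 25.7
tool shift [ 3.6 20.8 21.6]
rz 0.0097 rx,ry level [-0.0341  0.0053]
```

>>> {"method": "move_arm", "body": {"series": [{"tx":1,"ty":7,"tz":-2,"rx":-0.016,"ry":0.003,"rz":0.005,"fingers":1},{"tx":1,"ty":7,"tz":0,"rx":-0.016,"ry":0.002,"rz":0.004,"fingers":1},{"tx":0,"ty":3,"tz":0,"rx":0,"ry":0,"rz":0,"fingers":1},{"tx":0,"ty":0,"tz":0,"rx":0,"ry":0,"rz":0,"fingers":1},{"tx":0,"ty":0,"tz":0,"rx":0,"ry":0,"rz":0,"fingers":1}]}}

```text
time_s: 50.52
position: [0.5187, 0.2627, 0.2199]
orientation: [0.756, 0.655, -0.004, 0.0]
wrist_force: [-0.4, -0.2, -4.2]
opening: 0.0254
```

```bash
python3 to.py 522.3 269.5 200 1.432; python3 - <<'E'
from h import *
for c in('scene','top'):
    cv2.imwrite(f'pics/{c}14.png',read_camera(c)); s=bot.sense(); print(s['position']);print(lid(c,s['position'][2]-.0234,-.139))
s=bot.sense();cv2.imwrite('pics/w14.png',read_camera('wrist'))
E
```

```text
t 50.52 pos [518.7 262.7 219.9] psi 1.4278 tilt [-0.0058 -0.0055] F [-0.4 -0.2 -4.2] open 25.4
tool shift [ 7.4  2.7 19.9]
rz -0.0042 rx,ry level [-0.0049  0.0063]
[0.51887136 0.2625265  0.22001801]
(0.95, array([ 0.5185,  0.2621, -0.1487]), np.float64(0.801))
[0.51868919 0.26318951 0.22016015]
(0.8, array([ 0.5135,  0.2221, -0.1384]), np.float64(0.524))
```

View pics/scene14.png

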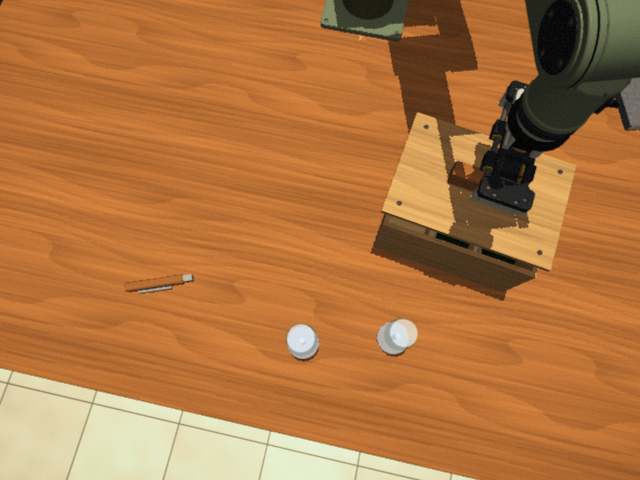

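The lid is held level just above the case. Correcting and lowering to just above the rim.

>>> {"method": "move_arm", "body": {"series": [{"tx":4,"ty":1.5,"tz":4,"rx":-0.003,"ry":0.003,"rz":-0.002,"fingers":1},{"tx":3,"ty":1,"tz":8,"rx":-0.002,"ry":0.003,"rz":-0.002,"fingers":1},{"tx":0,"ty":0,"tz":10,"rx":0,"ry":0,"rz":0,"fingers":1},{"tx":0,"ty":0,"tz":4,"rx":0,"ry":0,"rz":0,"fingers":1},{"tx":0,"ty":0,"tz":0,"rx":0,"ry":0,"rz":0,"fingers":1}]}}

```text
time_s: 51.18
position: [0.5222, 0.2713, 0.1917]
orientation: [0.754, 0.657, 0.001, 0.0]
wrist_force: [-0.9, -0.5, -4.2]
opening: 0.0261
```

```bash
python3 to.py 522.3 269.5 180 1.432
```

```text
t 51.18 pos [522.2 271.3 191.7] psi 1.434 tilt [0.0017 0.0013] F [-0.9 -0.5 -4.2] open 26.1
tool shift [-1.8  0.3 11.7]
rz 0.002 rx,ry level [ 0.0015 -0.0015]
```

>>> {"method": "move_arm", "body": {"series": [{"tx":-1,"ty":0,"tz":3,"rx":0.001,"ry":-0.001,"rz":0.001,"fingers":1},{"tx":-1,"ty":0,"tz":4,"rx":0,"ry":0,"rz":0,"fingers":1},{"tx":0,"ty":0,"tz":4,"rx":0,"ry":0,"rz":0,"fingers":1},{"tx":0,"ty":0,"tz":2,"rx":0,"ry":0,"rz":0,"fingers":1}]}}

```text
time_s: 51.52
position: [0.5213, 0.2691, 0.1765]
orientation: [0.754, 0.657, -0.001, -0.0]
wrist_force: [0.7, -0.5, -5.2]
opening: 0.0255
```

```bash
python3 to.py 522.3 269.5 168.4 1.432
```

```text
t 51.52 pos [521.3 269.1 176.5] psi 1.4334 tilt [-0.0014 -0.0005] F [ 0.7 -0.5 -5.2] open 25.5
tool shift [0.6 0.9 8.1]
rz 0.0014 rx,ry level [-0.0013  0.0007]
```

>>> {"method": "move_arm", "body": {"series": [{"tx":0.5,"ty":0.7,"tz":2,"rx":-0.001,"ry":0,"rz":0.001,"fingers":1},{"tx":0,"ty":0,"tz":2,"rx":0,"ry":0,"rz":0,"fingers":1},{"tx":0,"ty":0,"tz":2,"rx":0,"ry":0,"rz":0,"fingers":1}]}}

```text
time_s: 51.77
position: [0.5223, 0.2694, 0.17]
orientation: [0.754, 0.656, -0.0, 0.0]
wrist_force: [1.1, -0.3, -4.6]
opening: 0.026
```

```bash
python3 to.py 522.3 269.5 168.4 1.432
```

```text
t 51.77 pos [522.3 269.4 170. ] psi 1.432 tilt [ 0.     -0.0005] F [ 1.1 -0.3 -4.6] open 26.0
tool shift [ 0.1 -0.   1.6]
rz 0.0 rx,ry level [0.0001 0.0005]
```

The battens went inside the rim with no contact force, and 1.6 mm is left.

>>> {"method": "move_arm", "body": {"series": [{"tx":0,"ty":0,"tz":1.2,"rx":0,"ry":0,"rz":0,"fingers":1},{"tx":0,"ty":0,"tz":1.2,"rx":0,"ry":0,"rz":0,"fingers":1},{"tx":0,"ty":0,"tz":1,"rx":0,"ry":0,"rz":0,"fingers":1}]}}

```text
time_s: 52.02
position: [0.5225, 0.2695, 0.1684]
orientation: [0.754, 0.656, 0.0, 0.0]
wrist_force: [-2.5, -0.7, 1.0]
opening: 0.0259
```

```bash
python3 to.py 522.3 269.5 168.4 1.432
```

```text
t 52.02 pos [522.5 269.5 168.4] psi 1.4321 tilt [ 0.0006 -0.0006] F [-2.5 -0.7  1. ] open 25.9
tool shift [ 0.  -0.2  0. ]
rz 0.0001 rx,ry level [0.0007 0.0005]
```

Seated at the predicted 168.4 mm. Release, rise, and step back for a look.

>>> {"method": "move_arm", "body": {"series": [{"tx":0,"ty":0,"tz":0.5,"rx":0,"ry":0,"rz":0,"fingers":0.3},{"tx":0,"ty":0,"tz":0,"rx":0,"ry":0,"rz":0,"fingers":0.3},{"tx":0,"ty":0,"tz":0,"rx":0,"ry":0,"rz":0,"fingers":0.3},{"tx":0,"ty":0,"tz":0,"rx":0,"ry":0,"rz":0,"fingers":0.3},{"tx":0,"ty":0,"tz":-5,"rx":0,"ry":0,"rz":0,"fingers":0.3},{"tx":0,"ty":0,"tz":-20,"rx":0,"ry":0,"rz":0,"fingers":0.3},{"tx":0,"ty":0,"tz":-35,"rx":0,"ry":0,"rz":0,"fingers":0.3},{"tx":0,"ty":0,"tz":-35,"rx":0,"ry":0,"rz":0,"fingers":0.3}]}}

```text
time_s: 52.68
position: [0.5201, 0.2686, 0.2603]
orientation: [0.754, 0.656, -0.004, -0.001]
wrist_force: [0.3, 0.3, -0.3]
opening: 0.0656
```

>>> {"method": "move_arm", "body": {"series": [{"tx":-20,"ty":0,"tz":-10,"rx":0,"ry":0,"rz":0,"fingers":0.3},{"tx":-35,"ty":0,"tz":0,"rx":0,"ry":0,"rz":0,"fingers":0.3},{"tx":-35,"ty":0,"tz":0,"rx":0,"ry":0,"rz":0,"fingers":0.3},{"tx":-35,"ty":0,"tz":0,"rx":0,"ry":0,"rz":0,"fingers":0.3},{"tx":-35,"ty":0,"tz":0,"rx":0,"ry":0,"rz":0,"fingers":0.3},{"tx":-35,"ty":0,"tz":0,"rx":0,"ry":0,"rz":0,"fingers":0.3},{"tx":-35,"ty":0,"tz":0,"rx":0,"ry":0,"rz":0,"fingers":0.3},{"tx":-35,"ty":0,"tz":0,"rx":0,"ry":0,"rz":0,"fingers":0.3},{"tx":-35,"ty":0,"tz":0,"rx":0,"ry":0,"rz":0,"fingers":0.3},{"tx":-35,"ty":0,"tz":0,"rx":0,"ry":0,"rz":0,"fingers":0.3},{"tx":-20,"ty":0,"tz":0,"rx":0,"ry":0,"rz":0,"fingers":0.3},{"tx":0,"ty":0,"tz":0,"rx":0,"ry":0,"rz":0,"fingers":0.3}]}}

```text
time_s: 53.68
position: [0.4794, -0.0947, 0.2903]
orientation: [0.752, 0.659, 0.012, 0.011]
wrist_force: [0.6, 0.4, 0.3]
opening: 0.0658
```

```bash
python3 to.py; python3 - <<'E'
from h import *
for c in('scene','top'):
    im=read_camera(c); print(c,lid(c,.145,-.139))
    A,B=lid_pts(.522,.270,-.139,.145)
    for p in np.vstack([proj(c,A),proj(c,B)]): cv2.circle(im,tuple(int(v) for v in p),3,(0,255,0),1)
    cv2.imwrite(f'pics/{c}15.png',im)
E
```

```text
t 53.68 pos [479.4 -94.7 290.3] psi 1.4393 tilt [0.0326 0.0002] F [0.6 0.4 0.3] open 65.8
scene (0.97, array([ 0.5232,  0.269 , -0.1399]), np.float64(0.976))
top (0.97, array([ 0.5237,  0.2715, -0.1416]), np.float64(0.985))
```

View pics/scene15.png

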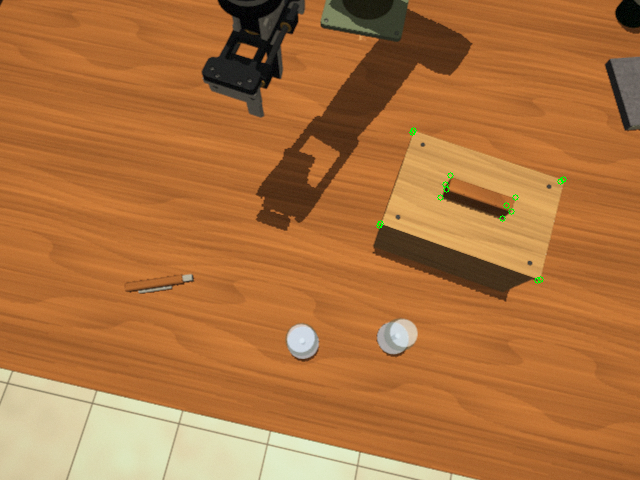

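View pics/top15.png

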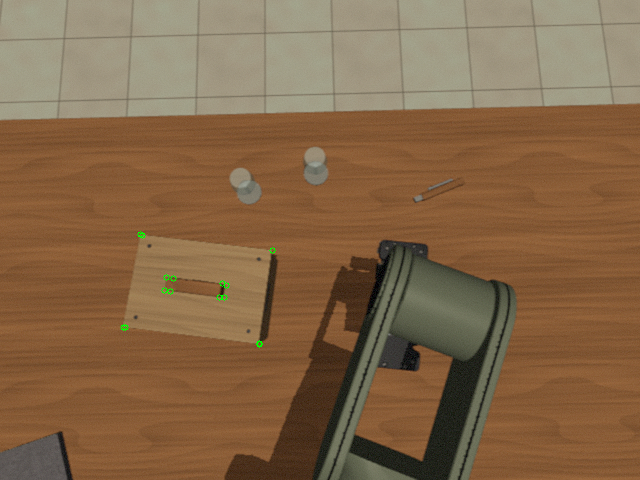

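The lid outline fits the seated pose in both views (scene corners (413,131) and (540,280)). The glasses and corkscrew haven't moved. Handing in.

```bash
python3 -c "
from cell import bot
print(bot.sign_off())"
```

```text
the job is handed in; nothing more can be done
None
```

The job is handed in, at about 54 s of the 210 s allowed. I set the lid flat on the table and stood all five bottles present in cells 5, 2, 4, 1 and 0. I lowered each one until the wrist force showed floor contact before letting go. Then I put the lid back on the rim and released it.

**Lid:** both cameras put it within about 2 mm and 0.003 rad of where it sat at the start. The hand's height at contact was exactly the predicted 168.4 mm.

**Bottles:** in the last look before the lid went on, four caps matched their cell centres. The cell_2 bottle had moved about 10 mm off its centre. It still stood upright and inside the 18 mm limit, so I left it. The outline fits for bottles partly hidden by the case walls scattered by several millimetres, so I relied on cap positions instead. I could not check the bottles again once the lid was on.

**Bystanders:** the glasses and the corkscrew look unmoved in the final pictures.

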